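# Meter three terminal blocks from a tilt bin into a kitting carousel

## Task

Turn the carousel until its empty bay is squarely under the mouth of the blue tilt bin. Then push the bin's black bar to tip it gently until the green terminal blocks start to slide, and hold and ease it so that exactly three of them slide into the empty bay; let the bin go back level with the other five still in it. Leave the other things on the bench where they are.

Things in the scene. Friction and masses are not known exactly. Their poses are not given: they have to be found in the camera images.
- hub (a point): Top centre of the grey hub (52 mm diameter, top 86 mm above the table) of the carousel, a white round tray 260 mm in diameter: floor 30 mm, rim and dividers 64 mm above the table. 4 dividers make 4 bays; three hold fixed parts, one is empty. This frame turns with the carousel: dividers lie along its x and y axes, the empty bay is its +x, +y quadrant.
- peg (a point): Top of one of four alike upright orange finger pegs on the carousel, 14 mm in diameter, 118 mm from its axis, at the outer end of each divider (along +x, +y, -x, -y of the hub's frame; this one is on +x). Tops 102 mm above the table, 38 mm above the rim.
- carousel (a joint): Turn of the carousel (rad) about its vertical axis, positive counter-clockwise from above; stops at -1.5 and 8.0. The empty bay is under the bin's mouth at 0.785 and again at 7.07. It turns either way by a push of about 1 N at a peg and stays where it is left.
- empty_bay (a point): On the floor of the empty bay, in its middle, 88 mm from the carousel's axis.
- drop (a point): Point below the bin's mouth, 88 mm from the carousel's axis, 20 mm above the table, where the middle of the empty bay belongs. Its frame is that of the fixed stand: +y points level from the carousel's axis to the bin (blocks slide out along -y), x along the bin's hinge, the push bar on the -x side.
- bin (a joint): Tilt of the bin (rad): 0 level (as it rests), positive mouth down, stop at 0.9. A spring brings it back to 0 when it is let go. Hinge line: level, along the stand's x, 150 mm from the carousel's axis, 125 mm above the table. The stand's side cheeks reach 137 mm above the table, 52 mm either side.
- bar (a point): Middle of the bin's black push bar: round, 17 mm in diameter, 50 mm long, along the stand's x, 140 mm above the hinge line (265 mm above the table when level). Pushing it along the stand's -y with 1 to 6 N tips the bin; it moves on a circle of 140 mm radius about the hinge line. A 6 x 14 mm steel post joins it to the bin, 46 mm from this point towards the stand's +x.
- mouth (a point): Middle of the front edge of the bin's floor, over which the blocks slide out; 78 mm in front of the hinge line and 129 mm above the table when level.
- bin_mid (a point): Middle of the blue bin, 14 mm in front of the hinge line, at its height. Bin 55 mm wide (x), 127 mm long (y), walls 30 mm above the hinge line, open at the mouth; two lanes 22 mm wide. The floor bends down towards the mouth, so the blocks let go singly, lanes in turn, about 0.07 rad of tilt apart, the first at 0.2 to 0.45 rad by unknown friction; a loose one slides out in about 1 s.
- a1 (a point): Centre of a green terminal block, 18 x 26 x 14 mm, 14 g, number 1 from the mouth in the lane on the push-bar side.
- a2 (a point): Centre of a green terminal block, 18 x 26 x 14 mm, 14 g, number 2 from the mouth in the lane on the push-bar side.
- a3 (a point): Centre of a green terminal block, 18 x 26 x 14 mm, 14 g, number 3 from the mouth in the lane on the push-bar side.
- a4 (a point): Centre of a green terminal block, 18 x 26 x 14 mm, 14 g, number 4 from the mouth in the lane on the push-bar side.
- b1 (a point): Centre of a green terminal block, 18 x 26 x 14 mm, 14 g, number 1 from the mouth in the lane away from the push bar.
- b2 (a point): Centre of a green terminal block, 18 x 26 x 14 mm, 14 g, number 2 from the mouth in the lane away from the push bar.
- b3 (a point): Centre of a green terminal block, 18 x 26 x 14 mm, 14 g, number 3 from the mouth in the lane away from the push bar.
- b4 (a point): Centre of a green terminal block, 18 x 26 x 14 mm, 14 g, number 4 from the mouth in the lane away from the push bar.
- meter: Bystander: white handheld meter with a blue panel, 85 x 150 x 30 mm (two 12 mm sockets at one short end), lying. Origin at the centre of its underside.
- bottle: Bystander: small upright bottle, 38 mm in diameter, 105 mm high. Origin at the centre of its underside.
- tape: Bystander: yellow tape roll lying flat, 84 mm in diameter, 24 mm high. Origin at the centre of its underside.
- carton: Bystander: cardboard box 70 x 90 x 55 mm. Origin at the centre of its underside.
- netbox: Bystander: black network box 75 x 110 x 26 mm with two 90 mm upright aerials at its corners on the +x side. Origin at the centre of its underside.
- driver: Bystander: screwdriver lying along its x, about 200 mm long. Origin at the centre of its underside (on its long axis).

How it is judged:
On the way, in this order (a step that is already met when the one before it is completed fails the run):
1. the empty bay is under the bin's mouth (its middle within 20 mm), with the bin still level (horizontal distance between empty_bay and drop below 0.02 m and value of joint bin below 0.05 rad), for 0.2 s.
2. the first block lies in the empty bay while the bin is tilted (((x of a1 in the frame of hub above 0.004 m and y of a1 in the frame of hub above 0.004 m and horizontal distance between a1 and hub below 0.13 m and height (world z) of a1 below 0.066 m) or (x of b1 in the frame of hub above 0.004 m and y of b1 in the frame of hub above 0.004 m and horizontal distance between b1 and hub below 0.13 m and height (world z) of b1 below 0.066 m)) and value of joint bin above 0.1 rad).
At the end, for the whole second after the job is handed in: Exactly three green blocks lie in the empty bay of the carousel, below its rim, the other five are still in the bin, the bin is back level (within 0.05 rad) and the empty bay is still under the mouth (its middle within 30 mm of the drop point) ((((y of a1 in the frame of bin_mid between -0.066 and 0.065 m and distance between a1 and bin_mid below 0.08 m and height (world z) of a1 above 0.085 m) and (y of a2 in the frame of bin_mid between -0.066 and 0.065 m and distance between a2 and bin_mid below 0.08 m and height (world z) of a2 above 0.085 m) and (y of a3 in the frame of bin_mid between -0.066 and 0.065 m and distance between a3 and bin_mid below 0.08 m and height (world z) of a3 above 0.085 m) and (y of a4 in the frame of bin_mid between -0.066 and 0.065 m and distance between a4 and bin_mid below 0.08 m and height (world z) of a4 above 0.085 m) and (x of b1 in the frame of hub above 0.004 m and y of b1 in the frame of hub above 0.004 m and horizontal distance between b1 and hub below 0.13 m and height (world z) of b1 below 0.066 m) and (x of b2 in the frame of hub above 0.004 m and y of b2 in the frame of hub above 0.004 m and horizontal distance between b2 and hub below 0.13 m and height (world z) of b2 below 0.066 m) and (x of b3 in the frame of hub above 0.004 m and y of b3 in the frame of hub above 0.004 m and horizontal distance between b3 and hub below 0.13 m and height (world z) of b3 below 0.066 m) and (y of b4 in the frame of bin_mid between -0.066 and 0.065 m and distance between b4 and bin_mid below 0.08 m and height (world z) of b4 above 0.085 m)) or ((x of a1 in the frame of hub above 0.004 m and y of a1 in the frame of hub above 0.004 m and horizontal distance between a1 and hub below 0.13 m and height (world z) of a1 below 0.066 m) and (y of a2 in the frame of bin_mid between -0.066 and 0.065 m and distance between a2 and bin_mid below 0.08 m and height (world z) of a2 above 0.085 m) and (y of a3 in the frame of bin_mid between -0.066 and 0.065 m and distance between a3 and bin_mid below 0.08 m and height (world z) of a3 above 0.085 m) and (y of a4 in the frame of bin_mid between -0.066 and 0.065 m and distance between a4 and bin_mid below 0.08 m and height (world z) of a4 above 0.085 m) and (x of b1 in the frame of hub above 0.004 m and y of b1 in the frame of hub above 0.004 m and horizontal distance between b1 and hub below 0.13 m and height (world z) of b1 below 0.066 m) and (x of b2 in the frame of hub above 0.004 m and y of b2 in the frame of hub above 0.004 m and horizontal distance between b2 and hub below 0.13 m and height (world z) of b2 below 0.066 m) and (y of b3 in the frame of bin_mid between -0.066 and 0.065 m and distance between b3 and bin_mid below 0.08 m and height (world z) of b3 above 0.085 m) and (y of b4 in the frame of bin_mid between -0.066 and 0.065 m and distance between b4 and bin_mid below 0.08 m and height (world z) of b4 above 0.085 m)) or ((x of a1 in the frame of hub above 0.004 m and y of a1 in the frame of hub above 0.004 m and horizontal distance between a1 and hub below 0.13 m and height (world z) of a1 below 0.066 m) and (x of a2 in the frame of hub above 0.004 m and y of a2 in the frame of hub above 0.004 m and horizontal distance between a2 and hub below 0.13 m and height (world z) of a2 below 0.066 m) and (y of a3 in the frame of bin_mid between -0.066 and 0.065 m and distance between a3 and bin_mid below 0.08 m and height (world z) of a3 above 0.085 m) and (y of a4 in the frame of bin_mid between -0.066 and 0.065 m and distance between a4 and bin_mid below 0.08 m and height (world z) of a4 above 0.085 m) and (x of b1 in the frame of hub above 0.004 m and y of b1 in the frame of hub above 0.004 m and horizontal distance between b1 and hub below 0.13 m and height (world z) of b1 below 0.066 m) and (y of b2 in the frame of bin_mid between -0.066 and 0.065 m and distance between b2 and bin_mid below 0.08 m and height (world z) of b2 above 0.085 m) and (y of b3 in the frame of bin_mid between -0.066 and 0.065 m and distance between b3 and bin_mid below 0.08 m and height (world z) of b3 above 0.085 m) and (y of b4 in the frame of bin_mid between -0.066 and 0.065 m and distance between b4 and bin_mid below 0.08 m and height (world z) of b4 above 0.085 m)) or ((x of a1 in the frame of hub above 0.004 m and y of a1 in the frame of hub above 0.004 m and horizontal distance between a1 and hub below 0.13 m and height (world z) of a1 below 0.066 m) and (x of a2 in the frame of hub above 0.004 m and y of a2 in the frame of hub above 0.004 m and horizontal distance between a2 and hub below 0.13 m and height (world z) of a2 below 0.066 m) and (x of a3 in the frame of hub above 0.004 m and y of a3 in the frame of hub above 0.004 m and horizontal distance between a3 and hub below 0.13 m and height (world z) of a3 below 0.066 m) and (y of a4 in the frame of bin_mid between -0.066 and 0.065 m and distance between a4 and bin_mid below 0.08 m and height (world z) of a4 above 0.085 m) and (y of b1 in the frame of bin_mid between -0.066 and 0.065 m and distance between b1 and bin_mid below 0.08 m and height (world z) of b1 above 0.085 m) and (y of b2 in the frame of bin_mid between -0.066 and 0.065 m and distance between b2 and bin_mid below 0.08 m and height (world z) of b2 above 0.085 m) and (y of b3 in the frame of bin_mid between -0.066 and 0.065 m and distance between b3 and bin_mid below 0.08 m and height (world z) of b3 above 0.085 m) and (y of b4 in the frame of bin_mid between -0.066 and 0.065 m and distance between b4 and bin_mid below 0.08 m and height (world z) of b4 above 0.085 m))) and horizontal distance between empty_bay and drop below 0.03 m and value of joint bin below 0.05 rad); the robot touches nothing.
It fails at once if a bystander is disturbed (moved over 30 mm) (distance of any of meter, bottle, tape, carton, netbox, driver from where it was at the start of the episode above 0.03 m).
It fails at once if the bin is jerked (tipped faster than 2.5 rad/s) (velocity of joint bin above 2.5 rad/s).
It also fails if it takes over 72 s, if anything falls off the work surface, if the arm or the gripper's body presses on something with over 40 N, if the wrist force passes 120 N, or if a joint passes its speed limit or range.

## Robot

A 6-joint arm with a two-finger parallel gripper is mounted at the origin on the work surface. World frame = base frame: x ahead of the robot, y to its left, z up, the work surface at z = 0. Lengths are in m, angles in rad, forces in N, time in s.
With the tool pointing down it reaches from about 0.3 to 0.85 m from the base axis. Payload 4.2 kg.
Tool frame: the origin (TCP) lies at the very end of the fingers, on their centre line; the grasp point (between the pads) lies 19 mm behind it (r.tcp_to_grasp is the distance from the TCP to the grasp point, in m); z points along the fingers, y is the direction in which the jaws open and shut (so a half turn about z gives the same grasp; the last joint's range is limited). The gripper opens to 91 mm and grips with 3 to 60 N. Pads are 32 mm wide; open, the fingers measure 118 mm over their backs; the gripper's body (76 mm by 178 mm) begins 60 mm behind the grasp point.
Start: joints at [-1.363, 0.32, 1.565, -0, 1.257, -0.02], TCP at [0.13, -0.56, 0.185] pointing down, gripper open.
Joint ranges: [-3.11, 3.11], [-0.84, 2.01], [0.21, 2.61], [-1.34, 4.49], [0.05, 2.63], [-2.56, 2.56]. Speed limits (rad/s): [2.57, 2.57, 3.14, 3.14, 3.14, 3.14].

## Interface

Orientations are given as a unit quaternion [x, y, z, w].
In Python, from rig import readout, optics, ticket, r gives the robot as it stands.
- The arm moves only by the tool send_rows, never from a script. Its argument "increments" is a list of rows, each an object of numbers: "x", "y", "z": the shift along the tool's x, y, z in m; "twist": the turn about the tool's z in degrees. In form: [{"x": .., "y": .., "z": .., "twist": ..}, ...]. A call has 1 to 10 rows; each row is the pose to reach, as a shift and turn from the pose measured when the call began, along the tool's axes at that moment; what a row does not reach only later rows make up. A row lasts 1/8 s, in which the tool goes at most 62.5 mm and 10.7 degrees, less where a joint would pass 70% of its speed; a pose out of reach is approached as far as the arm can. A call with a gripper value outside its range is refused whole. "fingers" is the opening in per cent of the stroke, from 0 (shut) to 100 (fully open), set as the call begins (left out, the last holds). The fingers move at their own pace and stop on an object; "force" is the grip in N (left out, the last holds). Time passes only in rows, so rows that repeat a pose let the fingers close. It gives the time, the measured TCP pose, the force and the opening at its end, in the units of the state.
- readout.get_obs(): the state, without advancing time (a new reading comes with each control period).
- optics.grab_frame(name): name is "scene" or "top" or "wrist"; returns (picture, depth): 384x512x3 uint8, red, green, blue; 384x512 float32, m along the optical axis (not along the pixel's ray), 0 where there is no reading.
- optics.camera_params(name): a dict with "fx", "fy", "cx", "cy" (pixels), "origin" and "rotation" of the camera in the world. Camera axes: x right, y down, z forward; pixel columns grow to the right and rows downward; lengths in m; the calibration is good to about 2 mm. A picture is of the moment at which its call begins: read the wrist's pose just before it. camera_params takes no time and is no camera call; for the wrist camera it gives the pose at the moment of the call.
- ticket.sign_off(): hands the job in, once; it reports no verdict.
The state is a dict: "time_s": time; "joints": joint angles; "qvel": joint speeds; "effort": joint torques, N m; "ee_pos": TCP position; "tcp_rot": TCP orientation; "force": force on the tool from outside, world axes, zero at the start; "ft_torque": the same for the moment, N m; "grip_width": finger opening in m.
Only numpy, scipy, OpenCV 4.12 (cv2) and the standard library are available. Lean on these libraries where they do the work, as an engineer would, in place of code of your own. Each camera call takes 0.05 s, during which the arm holds its last target.

## Working session

There is one attempt and no reset: what is moved stays moved. The work goes in short steps, Python scripts to look and compute and a tool call to move; the robot and the scene stay as the last step left them, time stands still between calls to the robot, and variables do not carry over. Pictures are saved under pics/ and viewed, and the job is handed in when it is done.

Besides the shell and the picture viewer there is one more tool, called after "Call:" as a command line: name --argument value ..., lists and objects as JSON in quotes. send_rows: Moves the arm, as the interface text tells. Its arguments: {"type":"object","properties":{"increments":{"type":"array"},"fingers":{"type":"number"},"force":{"type":"number"}},"required":["increments"]}

```bash
ls; mkdir -p pics
python3 - <<'E'
from rig import readout, optics
import cv2
print(readout.get_obs())
for n in ("scene","top"):
    p,d=optics.grab_frame(n); cv2.imwrite(f"pics/{n}0.png",p[:,:,::-1]); 
    import numpy as np; np.save(f"pics/{n}0.npy",d)
    print(n,optics.camera_params(n))
E
```

```text
pics
{'time_s': 0.0, 'joints': array([-1.36296185e+00,  3.20313189e-01,  1.56569063e+00, -2.31413276e-05,
        1.25738905e+00, -2.00144924e-02]), 'qvel': array([ 0.00061879,  0.00066917, -0.00056889, -0.00139338, -0.00054526,
        0.00013388]), 'effort': array([-1.68441002e-03, -4.12461627e+01, -2.31976658e+01,  7.25866947e-02,
        4.55584796e-02, -1.29714181e-04]), 'ee_pos': array([ 0.12975129, -0.55959221,  0.1841036 ]), 'tcp_rot': array([ 9.93516812e-01,  1.13681721e-01, -9.53598937e-05, -8.95105830e-04]), 'force': array([0.20395921, 0.08691085, 0.8610014 ]), 'ft_torque': array([-0.03605958,  0.01869778,  0.03632181]), 'grip_width': 0.09101477029341151}
scene {'fx': 432.0760485987609, 'fy': 432.0760485987609, 'cx': 255.1583968743577, 'cy': 191.68547437277135, 'origin': array([1.36131445, 0.2491706 , 0.7236206 ]), 'rotation': array([ 0.51345153,  0.71800712, -0.38268024, -0.27274373])}
top {'fx': 448.0224942426059, 'fy': 448.0224942426059, 'cx': 261.60368546024216, 'cy': 192.66288495857336, 'origin': array([0.40811461, 0.0012659 , 1.18322988]), 'rotation': array([-0.69785841,  0.71147065, -0.06295672,  0.05328794])}
```

View pics/scene0.png

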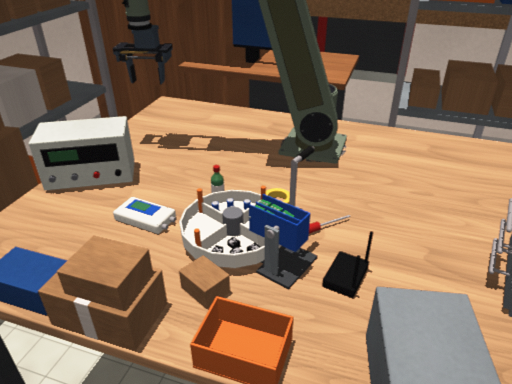

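View pics/top0.png

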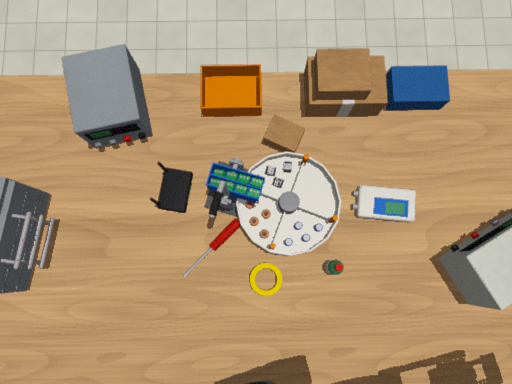

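```bash
cat > h.py <<'E'
import numpy as np, cv2
from scipy.spatial.transform import Rotation as R
from rig import readout, optics
def pt(cam,u,v,d):
    return R.from_quat(cam['rotation']).apply([(u-cam['cx'])/cam['fx']*d,(v-cam['cy'])/cam['fy']*d,d])+cam['origin']
def atz(cam,u,v,z):
    w=R.from_quat(cam['rotation']).apply([(u-cam['cx'])/cam['fx'],(v-cam['cy'])/cam['fy'],1]); o=np.array(cam['origin'])
    return o+w*(z-o[2])/w[2]
def proj(cam,p):
    c=R.from_quat(cam['rotation']).inv().apply(np.asarray(p)-cam['origin'])
    return c[...,:2]/c[...,2:]*[cam['fx'],cam['fy']]+[cam['cx'],cam['cy']]
def crop(p,u0,v0,u1,v1,s,fn):
    cv2.imwrite(fn,cv2.resize(p[v0:v1,u0:u1,::-1],None,fx=s,fy=s,interpolation=cv2.INTER_CUBIC))
E
python3 - <<'E'
from h import *
cam=optics.camera_params('top')
p=cv2.imread('pics/top0.png')[:,:,::-1]; crop(p,190,140,350,260,5,'pics/topc.png')
q=cv2.imread('pics/scene0.png')[:,:,::-1]; crop(q,170,140,370,290,4,'pics/scenec.png')
for u,v,z in [(289,202,.086),(306,157,.102),(335,218,.102),(272,246,.102)]:
    print(atz(cam,u,v,z))
E
```

```text
[ 0.56552952 -0.08300571  0.086     ]
[ 0.67525895 -0.12743052  0.102     ]
[ 0.52191808 -0.19237609  0.102     ]
[ 0.45736268 -0.03771686  0.102     ]
```

View pics/topc.png

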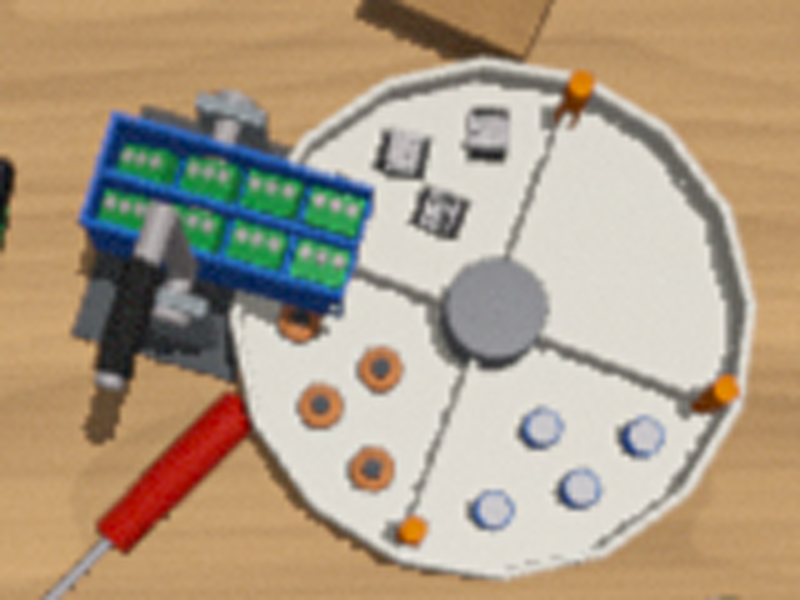

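View pics/scenec.png

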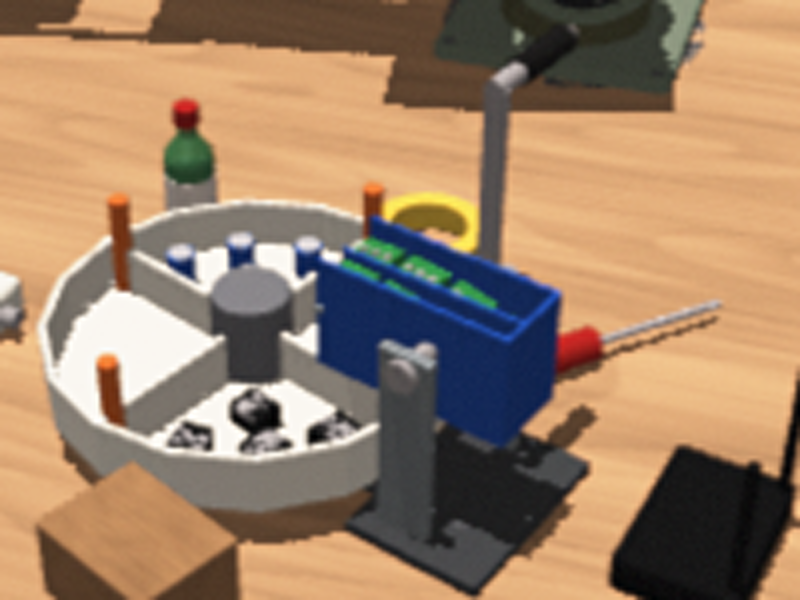

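Run:
```python
from h import *
cam=optics.camera_params('top'); d=np.load('pics/top0.npy')
f=lambda a,b:(a/5+190,b/5+140)
def Z(a,b,z,n): 
    u,v=f(a,b); print(n,atz(cam,u,v,z).round(4), 'depthpt',pt(cam,u,v,d[int(round(v)),int(round(u))]).round(3))
for n,a,b in [('backfar',115,115),('mouthfar',371,187),('mouthnear',342,308),('backnear',83,222)]: Z(a,b,.155,n)
for n,a,b,z in [('bar tip',110,380,.265),('bar black start',152,262,.265),('bar mid',130,320,.265),('bottle',725,635,.1),('hub',495,308,.086),('P2',725,388,.102),('P1',581,82,.102)]: Z(a,b,z,n)
```

```text
backfar [0.6515 0.0982 0.155 ] depthpt [0.65  0.098 0.16 ]
mouthfar [ 0.6148 -0.0214  0.155 ] depthpt [ 0.615 -0.021  0.156]
mouthnear [ 0.5579 -0.0067  0.155 ] depthpt [ 0.566 -0.007  0.099]
backnear [0.6006 0.1132 0.155 ] depthpt [0.601 0.113 0.155]
bar tip [0.5137 0.0901 0.265 ] depthpt [0.513 0.09  0.27 ]
bar black start [0.5626 0.0726 0.265 ] depthpt [0.561 0.072 0.274]
bar mid [0.5385 0.0818 0.265 ] depthpt [0.537 0.081 0.274]
bottle [ 0.4046 -0.1872  0.1   ] depthpt [ 0.405 -0.186  0.106]
hub [ 0.5665 -0.083   0.086 ] depthpt [ 0.566 -0.083  0.087]
P2 [ 0.5229 -0.1924  0.102 ] depthpt [ 0.523 -0.192  0.103]
P1 [ 0.6768 -0.128   0.102 ] depthpt [ 0.676 -0.128  0.104]
```

```bash
cat >> h.py <<'E'
def psi(o): 
    x=R.from_quat(o['tcp_rot']).apply([1,0,0]); return np.degrees(np.arctan2(x[1],x[0]))
def rows(tg):
    o=readout.get_obs(); M=R.from_quat(o['tcp_rot']); p0=psi(o)
    print('t',round(o['time_s'],2),'pos',o['ee_pos'].round(4),'psi',round(p0,1),'F',o['force'].round(2),'w',round(o['grip_width'],4),'q6',o['joints'][5].round(3))
    out=[]
    for x,y,z,ps in tg:
        s=M.inv().apply(np.array([x,y,z])-o['ee_pos']); tw=-((ps-p0+180)%360-180) if ps is not None else 0
        out.append('{"x":%.3f,"y":%.3f,"z":%.3f,"twist":%.1f}'%(*s,tw))
    print(',\n'.join(out))
hub=np.array([.566,-.083])
def pegpt(phi,r=.118): a=np.radians(phi); return hub+r*np.array([np.cos(a),np.sin(a)])
E
python3 - <<'E'
from h import *
P=[]
a=np.array([.13,-.56]);b=np.array([.25,-.36]);c=np.array([.523,-.192])
for i in range(1,5): P.append((*(a+(b-a)*i/4),.19,13+i*5))
for i in range(1,7): P.append((*(b+(c-b)*i/6),.18,33+i*35/6))
rows(P)
E
```

```text
t 0.1 pos [ 0.1297 -0.5597  0.1842] psi 13.1 F [-0.34  0.75 -0.26] w 0.0914 q6 -0.02
{"x":0.041,"y":-0.042,"z":-0.006,"twist":-4.9},
{"x":0.081,"y":-0.083,"z":-0.006,"twist":-9.9},
{"x":0.122,"y":-0.125,"z":-0.006,"twist":-14.9},
{"x":0.162,"y":-0.167,"z":-0.006,"twist":-19.9},
{"x":0.213,"y":-0.184,"z":0.005,"twist":-25.8},
{"x":0.264,"y":-0.201,"z":0.005,"twist":-31.6},
{"x":0.314,"y":-0.218,"z":0.005,"twist":-37.4},
{"x":0.365,"y":-0.235,"z":0.005,"twist":-43.3},
{"x":0.415,"y":-0.252,"z":0.005,"twist":-49.1},
{"x":0.466,"y":-0.269,"z":0.005,"twist":-54.9}
```

Call:
send_rows --increments '[{"x": 0.041,"y": -0.042,"z": -0.006,"twist": -5},{"x": 0.081,"y": -0.083,"z": -0.006,"twist": -10},{"x": 0.122,"y": -0.125,"z": -0.006,"twist": -15},{"x": 0.162,"y": -0.167,"z": -0.006,"twist": -20},{"x": 0.213,"y": -0.184,"z": 0.005,"twist": -26},{"x": 0.264,"y": -0.201,"z": 0.005,"twist": -31.5},{"x": 0.314,"y": -0.218,"z": 0.005,"twist": -37.5},{"x": 0.365,"y": -0.235,"z": 0.005,"twist": -43.5},{"x": 0.415,"y": -0.252,"z": 0.005,"twist": -49},{"x": 0.466,"y": -0.269,"z": 0.005,"twist": -55}]' --fingers 40 --force 10

```text
time_s: 1.35
ee_pos: [0.5241, -0.1912, 0.1793]
tcp_rot: [0.828, 0.561, -0.0, -0.001]
force: [0.1, -0.3, 0.4]
grip_width: 0.0363
```

Run:
```python
from h import *
rows([(.523,-.192,.13,68),(.523,-.192,.087,68)])
p,d=optics.grab_frame('wrist'); cv2.imwrite('pics/w1.png',p[:,:,::-1])
p,d=optics.grab_frame('scene'); crop(p,120,80,370,290,3,'pics/s1.png')
```

```text
t 1.35 pos [ 0.5241 -0.1912  0.1793] psi 68.3 F [ 0.12 -0.3   0.41] w 0.0363 q6 0.008
{"x":-0.001,"y":-0.001,"z":0.049,"twist":0.3},
{"x":-0.001,"y":-0.001,"z":0.092,"twist":0.3}
```

View pics/w1.png

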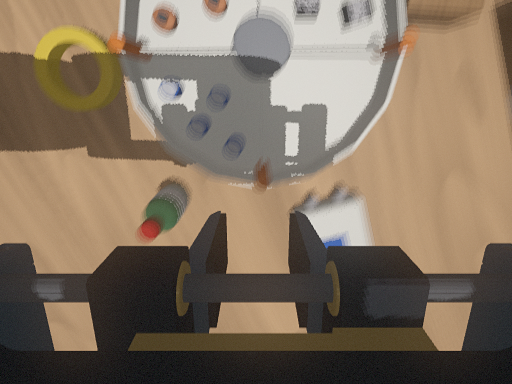

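View pics/s1.png

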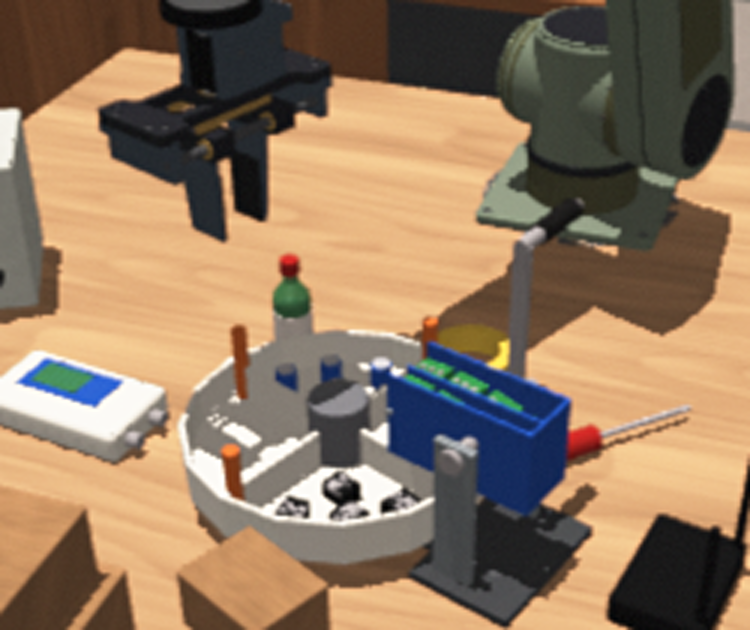

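Run:
```python
from h import *
c=optics.camera_params('wrist')
print(proj(c,np.array([[.523,-.192,.102],[.566,-.083,.086],readout.get_obs()['ee_pos']])))
```

```text
[[256.12288424 190.00398398]
 [255.9934082   53.97637044]
 [259.09745719 218.31547411]]
```

Run:
```python
from h import *
c=optics.camera_params('wrist');print(c)
p,d=optics.grab_frame('wrist'); crop(p,200,20,330,230,3.5,'pics/w2.png')
print(d[165,262],d[180,262],d[46,262])
```

```text
{'fx': 316.00256778867794, 'fy': 316.00256778867794, 'cx': 257.52782492815913, 'cy': 188.20360446139912, 'origin': array([ 0.55615817, -0.11304684,  0.3787768 ]), 'rotation': array([ 0.97176664, -0.18485947, -0.02836754,  0.14384663])}
0.3564504 0.3092394 0.26903638
```

View pics/w2.png

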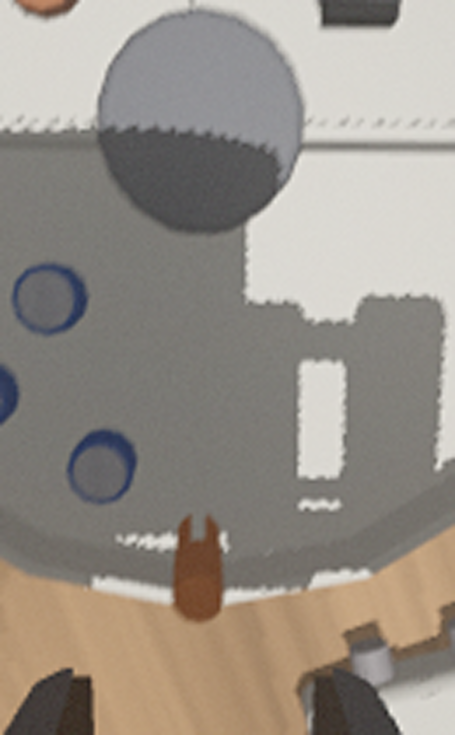

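Call:
send_rows --increments '[{"x": -0.001,"y": -0.001,"z": 0.04,"twist": 0},{"x": -0.001,"y": -0.001,"z": 0.075,"twist": 0},{"x": -0.001,"y": -0.001,"z": 0.092,"twist": 0},{"x": -0.001,"y": -0.001,"z": 0.092,"twist": 0}]'

```text
time_s: 2.0
ee_pos: [0.5206, -0.1915, 0.0853]
tcp_rot: [0.828, 0.56, -0.001, -0.003]
force: [0.1, -0.8, 0.6]
grip_width: 0.0364
```

Run:
```python
from h import *
P=[]
for i in range(1,11): P.append((*pegpt(-112+7*i),.087,68+5*i))
rows(P)
```

```text
t 2.0 pos [ 0.5206 -0.1915  0.0853] psi 68.1 F [ 0.13 -0.82  0.58] w 0.0364 q6 0.007
{"x":0.000,"y":0.016,"z":-0.002,"twist":-4.9},
{"x":0.003,"y":0.030,"z":-0.002,"twist":-9.9},
{"x":0.007,"y":0.044,"z":-0.002,"twist":-14.9},
{"x":0.013,"y":0.057,"z":-0.002,"twist":-19.9},
{"x":0.021,"y":0.069,"z":-0.002,"twist":-24.9},
{"x":0.030,"y":0.080,"z":-0.002,"twist":-29.9},
{"x":0.040,"y":0.091,"z":-0.002,"twist":-34.9},
{"x":0.051,"y":0.099,"z":-0.002,"twist":-39.9},
{"x":0.064,"y":0.107,"z":-0.002,"twist":-44.9},
{"x":0.077,"y":0.113,"z":-0.002,"twist":-49.9}
```

Call:
send_rows --increments '[{"x": 0,"y": 0.016,"z": -0.003,"twist": -5},{"x": 0.003,"y": 0.03,"z": -0.003,"twist": -10},{"x": 0.007,"y": 0.044,"z": -0.003,"twist": -15},{"x": 0.013,"y": 0.057,"z": -0.003,"twist": -20},{"x": 0.021,"y": 0.069,"z": -0.003,"twist": -25},{"x": 0.03,"y": 0.08,"z": -0.003,"twist": -30},{"x": 0.04,"y": 0.091,"z": -0.003,"twist": -35},{"x": 0.051,"y": 0.099,"z": -0.003,"twist": -40},{"x": 0.064,"y": 0.107,"z": -0.003,"twist": -45},{"x": 0.077,"y": 0.113,"z": -0.003,"twist": -50}]'

```text
time_s: 3.25
ee_pos: [0.6546, -0.1627, 0.0892]
tcp_rot: [0.513, 0.858, 0.0, -0.002]
force: [1.2, -0.5, 0.6]
grip_width: 0.0362
```

Run:
```python
from h import *
p,d=optics.grab_frame('scene'); crop(p,120,80,370,290,3,'pics/s2.png')
P=[]
for i in range(1,11): P.append((*pegpt(-42+6.5*i),.087,118+5*i))
rows(P)
```

```text
t 3.3 pos [ 0.656  -0.1613  0.0891] psi 118.4 F [0.91 1.17 0.21] w 0.0364 q6 -0.757
{"x":0.006,"y":0.010,"z":0.002,"twist":-4.6},
{"x":0.012,"y":0.022,"z":0.002,"twist":-9.6},
{"x":0.020,"y":0.033,"z":0.002,"twist":-14.6},
{"x":0.029,"y":0.042,"z":0.002,"twist":-19.6},
{"x":0.039,"y":0.051,"z":0.002,"twist":-24.6},
{"x":0.050,"y":0.059,"z":0.002,"twist":-29.6},
{"x":0.062,"y":0.065,"z":0.002,"twist":-34.6},
{"x":0.074,"y":0.070,"z":0.002,"twist":-39.6},
{"x":0.087,"y":0.074,"z":0.002,"twist":-44.6},
{"x":0.101,"y":0.076,"z":0.002,"twist":-49.6}
```

View pics/s2.png

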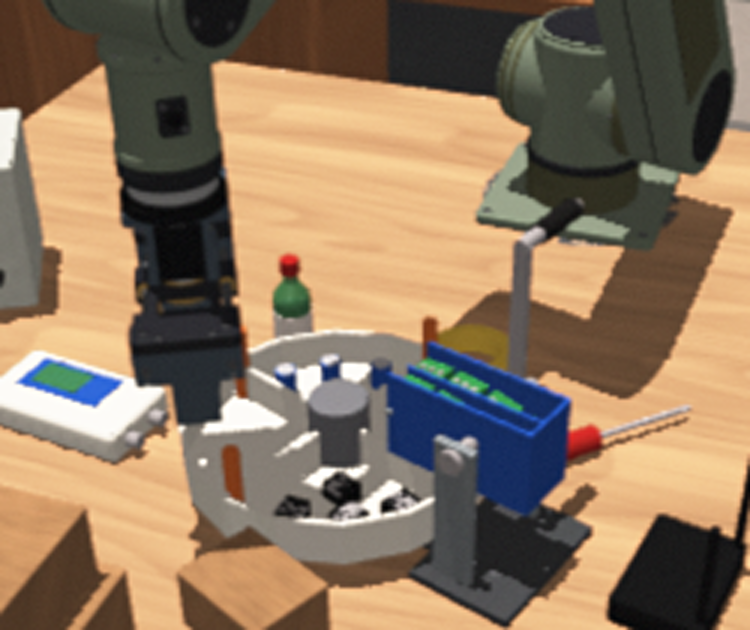

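Run:
```python
from h import *
p,d=optics.grab_frame('top'); crop(p,190,120,390,270,4,'pics/t2.png')
```

```text
(no output)
```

View pics/t2.png

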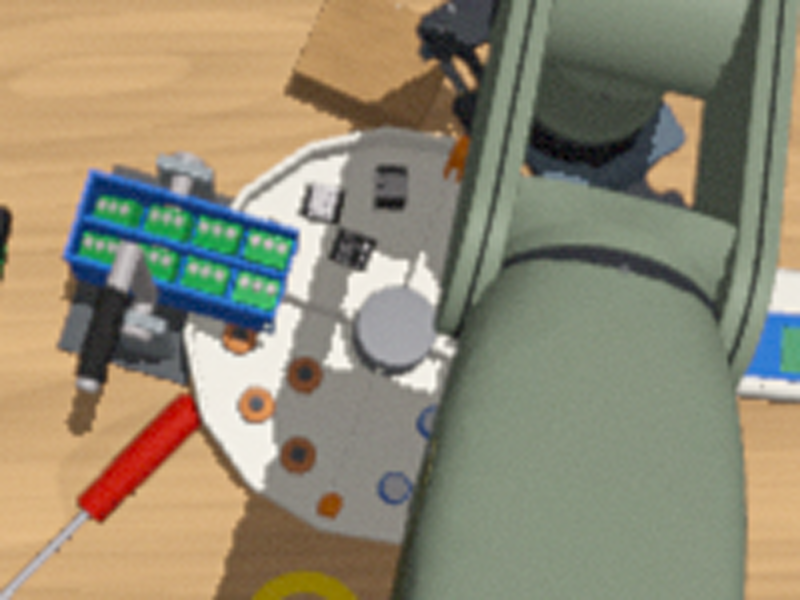

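Run:
```python
from h import *
c=optics.camera_params('scene')
for q in ([.656,-.1613,.0891],[.523,-.192,.102],[.676,-.128,.102],[.566,-.083,.086]):
    print(q,(proj(c,np.array(q))-[120,80])*3)
c=optics.camera_params('wrist')
print(proj(c,np.array([[.656,-.1613,.0891],[.676,-.128,.102]])))
p,d=optics.grab_frame('wrist'); cv2.imwrite('pics/w3.png',p[:,:,::-1])
o=readout.get_obs();print(o['ee_pos'],o['force'])
```

```text
[0.656, -0.1613, 0.0891] [203.06400806 436.60378058]
[0.523, -0.192, 0.102] [238.23207684 327.26998758]
[0.676, -0.128, 0.102] [229.387078   447.58272855]
[0.566, -0.083, 0.086] [337.88125727 394.26686989]
[[260.87758668 219.8799219 ]
 [314.64579563 198.2686769 ]]
[ 0.65431945 -0.16246282  0.0887109 ] [-0.16403356 -0.66303903  1.28582663]
```

View pics/w3.png

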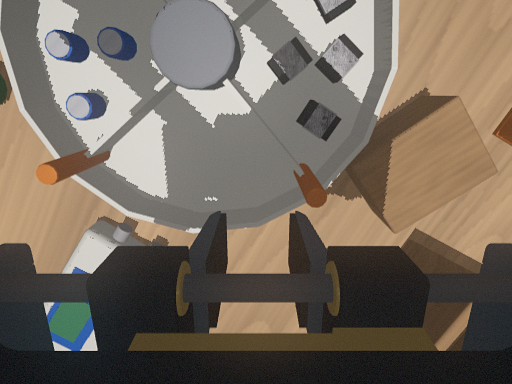

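Run:
```python
from h import *
c=optics.camera_params('wrist')
for u,v,z in [(45,174,.102),(316,198,.102),(193,42,.086)]:
    q=atz(c,u,v,z); print(q, np.degrees(np.arctan2(q[1]+.083,q[0]-.566)), np.hypot(q[1]+.083,q[0]-.566))
```

```text
[ 0.52216781 -0.19288952  0.102     ] -111.7458258879008 0.1183087821630389
[ 0.67588944 -0.12790257  0.102     ] -22.225703996447848 0.1187094360068642
[ 0.5671154  -0.08247854  0.086     ] 25.056688641401635 0.0012312765503359694
```

Run:
```python
from h import *
c=optics.camera_params('scene')
p,d=optics.grab_frame('scene'); o=readout.get_obs(); print(o['ee_pos'])
for u in range(176,202,3):
    col=[]
    for v in range(195,232):
        if d[v,u]>0:
            q=pt(c,u,v,d[v,u]); 
            if abs(q[0]-.655)<.05 and abs(q[1]+.162)<.06 and q[2]>.07: col.append((q[2].round(3),v,q[0].round(3),q[1].round(3)))
    print(u,min(col) if col else None)
crop(p,165,160,225,235,8,'pics/s3.png')
```

```text
[ 0.65391365 -0.16271624  0.08854225]
176 None
179 (np.float64(0.124), 220, np.float64(0.683), np.float64(-0.166))
182 (np.float64(0.123), 221, np.float64(0.683), np.float64(-0.159))
185 (np.float64(0.12), 221, np.float64(0.678), np.float64(-0.154))
188 (np.float64(0.118), 221, np.float64(0.672), np.float64(-0.15))
191 (np.float64(0.122), 220, np.float64(0.672), np.float64(-0.142))
194 (np.float64(0.1), 231, np.float64(0.682), np.float64(-0.131))
197 (np.float64(0.101), 231, np.float64(0.68), np.float64(-0.125))
200 None
```

View pics/s3.png

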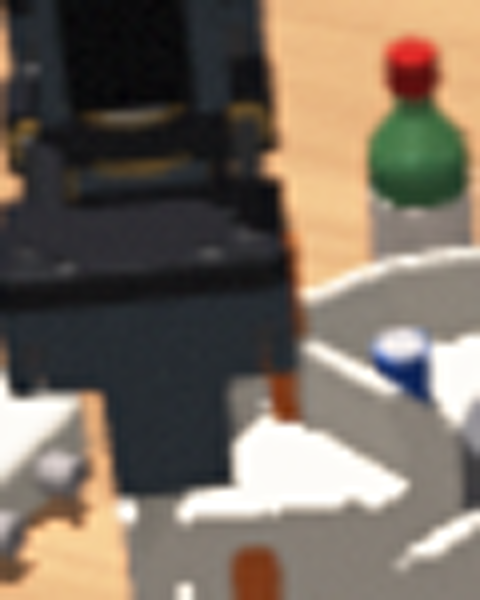

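Run:
```python
from h import *
c=optics.camera_params('scene'); d=np.load('pics/scene0.npy')
for (x,y,z) in [(.1297,-.5597,.184)]: print(proj(c,np.array([x,y,z])))
vv,uu=np.mgrid[40:110,100:190]
out=[]
for u in range(100,190):
  for v in range(40,110):
    if d[v,u]>0:
      q=pt(c,u,v,d[v,u])
      if np.hypot(q[0]-.13,q[1]+.56)<.09: out.append((*q.round(3),u,v))
out=np.array(out); print(out[np.argsort(out[:,2])][:12])
p=cv2.imread('pics/scene0.png')[:,:,::-1]; crop(p,100,20,190,110,6,'pics/s00.png')
c=optics.camera_params('wrist'); o=readout.get_obs()
M=R.from_quat(o['tcp_rot'])
for b in (0,-.03): print([proj(c,o['ee_pos']+M.apply([x,s*.018,b])).round(0) for s in(-1,1) for x in (-.016,.016)])
```

```text
[148.84141595  90.2412108 ]
[[ 1.23e-01 -6.10e-01  2.12e-01  1.36e+02  8.00e+01]
 [ 1.55e-01 -6.05e-01  2.13e-01  1.32e+02  8.30e+01]
 [ 1.26e-01 -5.07e-01  2.14e-01  1.62e+02  8.30e+01]
 [ 1.46e-01 -6.03e-01  2.14e-01  1.34e+02  8.20e+01]
 [ 1.22e-01 -6.10e-01  2.15e-01  1.36e+02  7.90e+01]
 [ 1.40e-01 -6.02e-01  2.15e-01  1.35e+02  8.10e+01]
 [ 1.28e-01 -5.09e-01  2.15e-01  1.61e+02  8.30e+01]
 [ 1.53e-01 -6.10e-01  2.15e-01  1.31e+02  8.20e+01]
 [ 1.31e-01 -5.12e-01  2.16e-01  1.60e+02  8.30e+01]
 [ 1.46e-01 -6.02e-01  2.17e-01  1.34e+02  8.10e+01]
 [ 1.54e-01 -6.01e-01  2.17e-01  1.33e+02  8.20e+01]
 [ 1.36e-01 -6.05e-01  2.17e-01  1.35e+02  8.00e+01]]
[array([233., 241.]), array([232., 198.]), array([285., 241.]), array([286., 198.])]
[array([230., 264.]), array([228., 214.]), array([289., 264.]), array([291., 215.])]
```

View pics/s00.png

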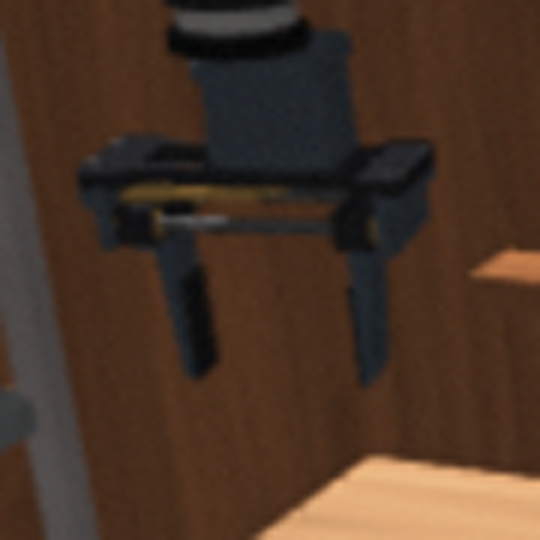

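Run:
```python
from h import *
from rig import r
print(r.tcp_to_grasp)
P=[]
a=pegpt(-42);b=pegpt(-112)
for i in range(1,6): P.append((*(a+(b-a)*i/5),.092,118-10*i))
P+=[(*b,.092,68),(*b,.075,68),(*b,.056,68),(*b,.056,68)]
rows(P)
```

```text
0.0188
t 3.45 pos [ 0.6539 -0.1627  0.0885] psi 118.0 F [ 0.28 -0.58 -0.48] w 0.0366 q6 -0.752
{"x":0.008,"y":-0.026,"z":-0.003,"twist":10.0},
{"x":0.015,"y":-0.052,"z":-0.003,"twist":20.0},
{"x":0.022,"y":-0.078,"z":-0.003,"twist":30.0},
{"x":0.029,"y":-0.104,"z":-0.003,"twist":40.0},
{"x":0.036,"y":-0.131,"z":-0.003,"twist":50.0},
{"x":0.036,"y":-0.131,"z":-0.003,"twist":50.0},
{"x":0.036,"y":-0.131,"z":0.014,"twist":50.0},
{"x":0.036,"y":-0.130,"z":0.033,"twist":50.0},
{"x":0.036,"y":-0.130,"z":0.033,"twist":50.0}
```

Call:
send_rows --increments '[{"x": 0.008,"y": -0.026,"z": -0.003,"twist": 10},{"x": 0.015,"y": -0.052,"z": -0.003,"twist": 20},{"x": 0.022,"y": -0.078,"z": -0.003,"twist": 30},{"x": 0.029,"y": -0.104,"z": -0.003,"twist": 40},{"x": 0.036,"y": -0.131,"z": -0.003,"twist": 50},{"x": 0.036,"y": -0.131,"z": -0.003,"twist": 50},{"x": 0.036,"y": -0.131,"z": 0.014,"twist": 50},{"x": 0.036,"y": -0.13,"z": 0.033,"twist": 50},{"x": 0.036,"y": -0.13,"z": 0.033,"twist": 50}]'

```text
time_s: 4.58
ee_pos: [0.5218, -0.1918, 0.0552]
tcp_rot: [0.828, 0.56, -0.002, -0.003]
force: [-0.4, 0.2, -0.0]
grip_width: 0.0366
```

Run:
```python
from h import *
P=[]
for i in range(1,11): P.append((*pegpt(-112+7*i),.056,68+5*i))
rows(P)
p,d=optics.grab_frame('wrist'); cv2.imwrite('pics/w4.png',p[:,:,::-1])
```

```text
t 4.58 pos [ 0.5218 -0.1918  0.0552] psi 68.1 F [-0.45  0.17 -0.04] w 0.0366 q6 0.008
{"x":0.000,"y":0.015,"z":-0.001,"twist":-4.9},
{"x":0.003,"y":0.029,"z":-0.001,"twist":-9.9},
{"x":0.007,"y":0.042,"z":-0.001,"twist":-14.9},
{"x":0.013,"y":0.056,"z":-0.001,"twist":-19.9},
{"x":0.021,"y":0.068,"z":-0.001,"twist":-24.9},
{"x":0.030,"y":0.079,"z":-0.001,"twist":-29.9},
{"x":0.040,"y":0.089,"z":-0.001,"twist":-34.9},
{"x":0.051,"y":0.098,"z":-0.002,"twist":-39.9},
{"x":0.064,"y":0.105,"z":-0.002,"twist":-44.9},
{"x":0.077,"y":0.111,"z":-0.002,"twist":-49.9}
```

View pics/w4.png

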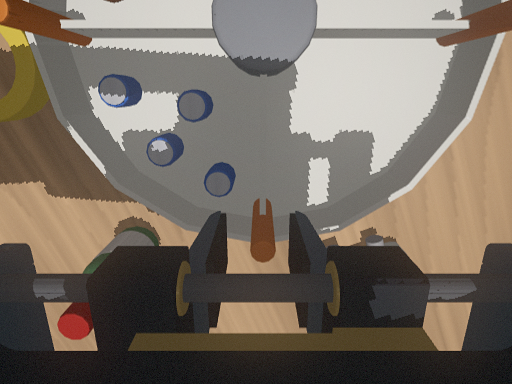

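Call:
send_rows --increments '[{"x": 0,"y": 0.015,"z": -0.001,"twist": -5},{"x": 0.003,"y": 0.029,"z": -0.001,"twist": -10},{"x": 0.007,"y": 0.042,"z": -0.001,"twist": -15},{"x": 0.013,"y": 0.056,"z": -0.001,"twist": -20},{"x": 0.021,"y": 0.068,"z": -0.001,"twist": -25},{"x": 0.03,"y": 0.079,"z": -0.001,"twist": -30},{"x": 0.04,"y": 0.089,"z": -0.001,"twist": -35},{"x": 0.051,"y": 0.098,"z": -0.001,"twist": -40},{"x": 0.064,"y": 0.105,"z": -0.001,"twist": -45},{"x": 0.077,"y": 0.111,"z": -0.001,"twist": -50}]'

```text
time_s: 5.88
ee_pos: [0.6554, -0.1623, 0.0577]
tcp_rot: [0.513, 0.859, -0.0, -0.002]
force: [-0.6, -2.1, 0.5]
grip_width: 0.0368
```

Run:
```python
from h import *
P=[]
for i in range(1,11): P.append((*pegpt(-42+5.5*i),.056,118+4*i))
rows(P)
p,d=optics.grab_frame('wrist'); cv2.imwrite('pics/w5.png',p[:,:,::-1])
```

```text
t 5.88 pos [ 0.6554 -0.1623  0.0577] psi 118.3 F [-0.58 -2.1   0.54] w 0.0368 q6 -0.755
{"x":0.005,"y":0.009,"z":0.002,"twist":-3.7},
{"x":0.011,"y":0.019,"z":0.002,"twist":-7.7},
{"x":0.017,"y":0.029,"z":0.002,"twist":-11.7},
{"x":0.024,"y":0.037,"z":0.002,"twist":-15.7},
{"x":0.032,"y":0.045,"z":0.002,"twist":-19.7},
{"x":0.041,"y":0.053,"z":0.002,"twist":-23.7},
{"x":0.050,"y":0.059,"z":0.002,"twist":-27.7},
{"x":0.060,"y":0.065,"z":0.002,"twist":-31.7},
{"x":0.070,"y":0.069,"z":0.002,"twist":-35.7},
{"x":0.081,"y":0.073,"z":0.002,"twist":-39.7}
```

View pics/w5.png

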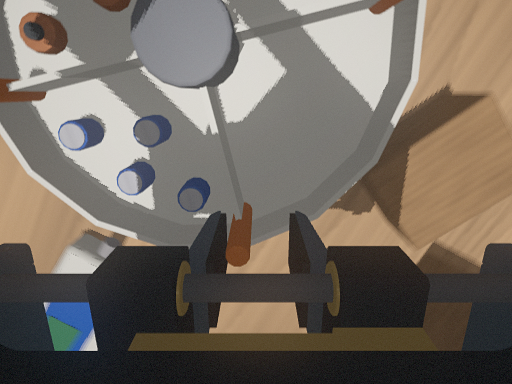

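Call:
send_rows --increments '[{"x": 0.005,"y": 0.009,"z": 0.001,"twist": -4},{"x": 0.011,"y": 0.019,"z": 0.001,"twist": -8},{"x": 0.017,"y": 0.029,"z": 0.001,"twist": -12},{"x": 0.024,"y": 0.037,"z": 0.001,"twist": -16},{"x": 0.032,"y": 0.045,"z": 0.001,"twist": -20},{"x": 0.041,"y": 0.053,"z": 0.001,"twist": -24},{"x": 0.05,"y": 0.059,"z": 0.001,"twist": -28},{"x": 0.06,"y": 0.065,"z": 0.001,"twist": -32},{"x": 0.07,"y": 0.069,"z": 0.001,"twist": -36},{"x": 0.081,"y": 0.073,"z": 0.001,"twist": -40}]'

```text
time_s: 7.18
ee_pos: [0.6832, -0.0551, 0.0579]
tcp_rot: [0.186, 0.983, 0.001, -0.0]
force: [0.3, -0.8, 0.0]
grip_width: 0.0366
```

Run:
```python
from h import *
P=[]
for i in range(1,6): P.append((*pegpt(13+3.5*i),.056,158+2*i))
rows(P)
p,d=optics.grab_frame('wrist'); cv2.imwrite('pics/w6.png',p[:,:,::-1])
p,d=optics.grab_frame('scene'); crop(p,120,80,370,290,3,'pics/s6.png')
```

```text
t 7.17 pos [ 0.6832 -0.0551  0.0579] psi 158.5 F [ 0.29 -0.84  0.05] w 0.0366 q6 -1.296
{"x":0.006,"y":0.004,"z":0.002,"twist":-1.5},
{"x":0.010,"y":0.009,"z":0.002,"twist":-3.5},
{"x":0.015,"y":0.015,"z":0.002,"twist":-5.5},
{"x":0.021,"y":0.019,"z":0.002,"twist":-7.5},
{"x":0.026,"y":0.024,"z":0.002,"twist":-9.5}
```

View pics/w6.png

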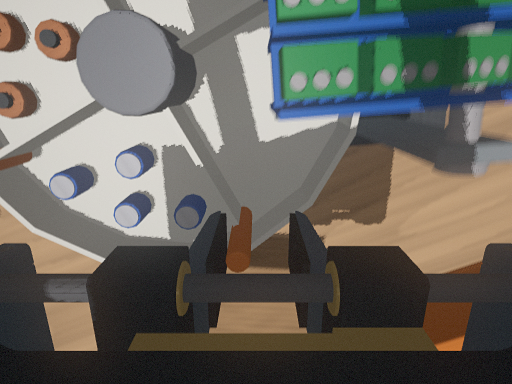

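View pics/s6.png

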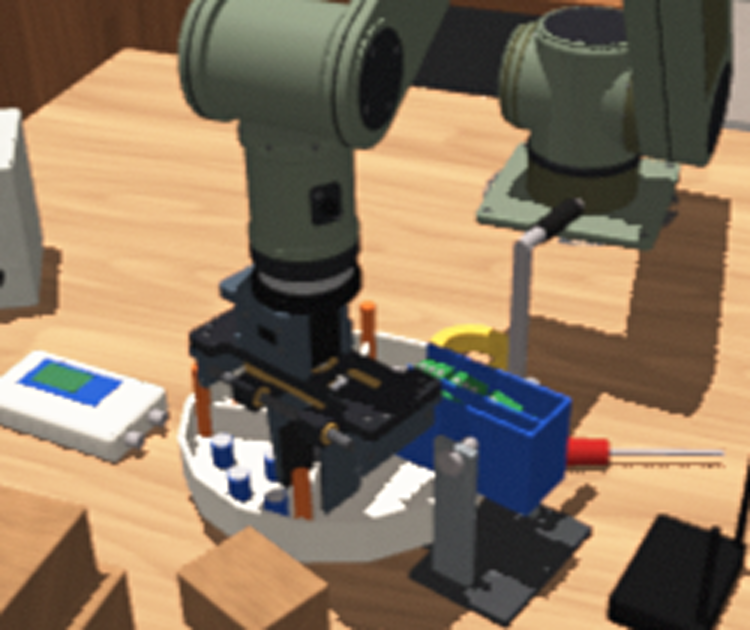

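Run:
```python
from h import *
p,d=optics.grab_frame('top'); crop(p,150,130,350,280,4,'pics/t6.png')
q=cv2.imread('pics/top0.png')[:,:,::-1]; crop(q,150,130,350,280,4,'pics/t0.png')
```

```text
(no output)
```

View pics/t6.png

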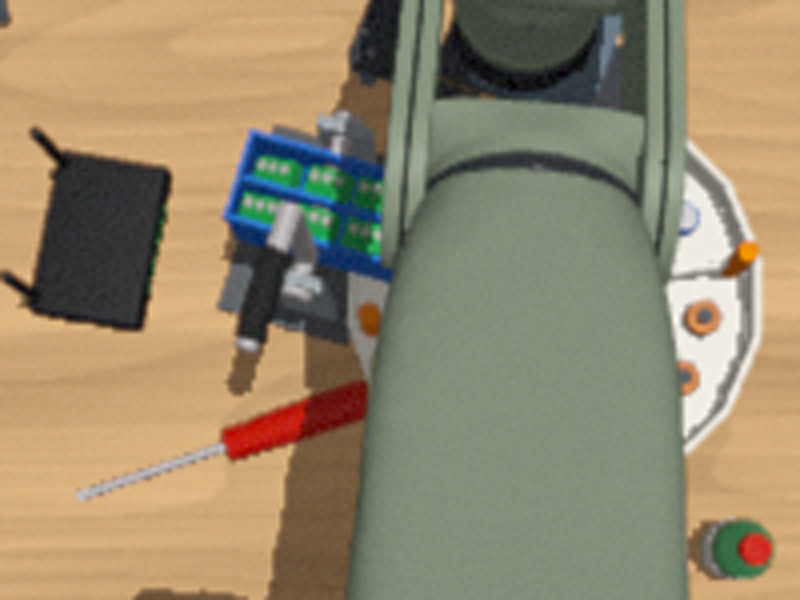

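View pics/t0.png

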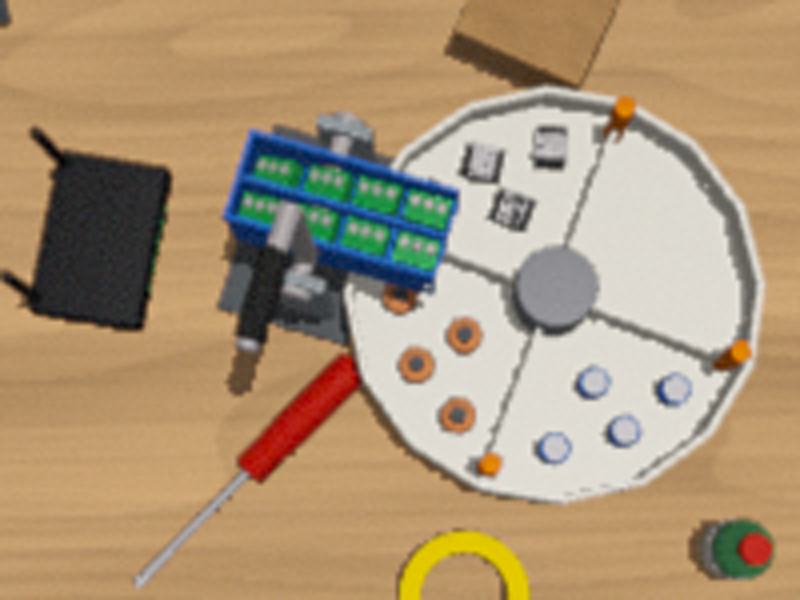

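Run:
```python
from h import *
c=optics.camera_params('top')
def ang(c,u,v,z=.102):
    q=atz(c,u,v,z); print(q.round(4), np.degrees(np.arctan2(q[1]+.083,q[0]-.566)).round(1), np.hypot(q[1]+.083,q[0]-.566).round(4))
ang(c,745/4+150,250/4+130); 
c2=optics.camera_params('wrist'); ang(c2,237,260)
for n,a in [('tip0',(138,583)),('jn0',(251,472)),('end0',(355,366)),('tip1',(80,496)),('jn1',(228,446)),('end1',(371,398))]:
    print(n,atz(c,a[0]/4+150,a[1]/4+130,.012).round(4))
s=optics.camera_params('scene')
for a in [(722,453),(608,452)]: print(atz(s,a[0]/3+120,a[1]/3+80,.012).round(4))
for a in [(690,408),(690,408)]: print(atz(s,a[0]/3+120,a[1]/3+80,.012).round(4))
```

```text
[ 0.5846 -0.1984  0.102 ] -80.8 0.1169
[ 0.6829 -0.0675  0.102 ] 7.5 0.118
tip0 [0.39   0.1854 0.012 ]
jn0 [0.4593 0.1129 0.012 ]
end0 [0.527  0.0446 0.012 ]
tip1 [0.4461 0.2232 0.012 ]
jn1 [0.4764 0.1277 0.012 ]
end1 [0.5058 0.0345 0.012 ]
[0.446  0.2244 0.012 ]
[0.4765 0.1307 0.012 ]
[0.3902 0.1884 0.012 ]
[0.3902 0.1884 0.012 ]
```

Run:
```python
from h import *
c=optics.camera_params('top')
for n,a,z in [('nb corner',(140,330),.026),('nb corner l',(25,310),.026),('aerial base',(35,305),.03),('aer tip',(5,277),.11),('nb tr',(170,172),.026),('aer2 tip',(37,132),.11),('tape',(463,590),.02)]:
    print(n,atz(c,a[0]/4+150,a[1]/4+130,z).round(3))
P=[(.6832,-.0551,.085,158),(.6832,-.0551,.12,158)]
def seg(a,b,n,z,p0,p1):
    a=np.array(a);b=np.array(b)
    for i in range(1,n+1): P.append((*(a+(b-a)*i/n),z,p0+(p1-p0)*i/n))
seg((.683,-.055),(.45,-.06),4,.14,158,132)
seg((.45,-.06),(.36,.10),4,.14,132,107.5)
rows(P)
```

```text
nb corner [0.552 0.183 0.026]
nb corner l [0.566 0.258 0.026]
aerial base [0.569 0.25  0.03 ]
aer tip [0.575 0.252 0.11 ]
nb tr [0.656 0.164 0.026]
aer2 tip [0.664 0.234 0.11 ]
tape [ 0.382 -0.023  0.02 ]
t 7.33 pos [ 0.683  -0.0546  0.0577] psi 158.4 F [-0.15 -0.29  0.83] w 0.0363 q6 -1.293
{"x":-0.000,"y":-0.000,"z":-0.027,"twist":0.4},
{"x":-0.000,"y":-0.000,"z":-0.062,"twist":0.4},
{"x":0.054,"y":-0.023,"z":-0.082,"twist":6.9},
{"x":0.107,"y":-0.045,"z":-0.082,"twist":13.4},
{"x":0.161,"y":-0.068,"z":-0.082,"twist":19.9},
{"x":0.215,"y":-0.091,"z":-0.082,"twist":26.4},
{"x":0.250,"y":-0.062,"z":-0.082,"twist":32.5},
{"x":0.286,"y":-0.033,"z":-0.082,"twist":38.7},
{"x":0.322,"y":-0.004,"z":-0.082,"twist":44.8},
{"x":0.357,"y":0.025,"z":-0.082,"twist":50.9}
```

Run:
```python
from h import *
P=[(.6832,-.0551,.085,158),(.6832,-.0551,.12,158)]
def seg(a,b,n,z,p0,p1):
    a=np.array(a);b=np.array(b)
    for i in range(1,n+1): P.append((*(a+(b-a)*i/n),z,p0+(p1-p0)*i/n))
seg((.683,-.055),(.45,-.06),4,.14,158,180)
seg((.45,-.06),(.375,.10),4,.14,180,197.5)
rows(P)
```

```text
t 7.33 pos [ 0.683  -0.0546  0.0577] psi 158.4 F [-0.15 -0.29  0.83] w 0.0363 q6 -1.293
{"x":-0.000,"y":-0.000,"z":-0.027,"twist":0.4},
{"x":-0.000,"y":-0.000,"z":-0.062,"twist":0.4},
{"x":0.054,"y":-0.023,"z":-0.082,"twist":-5.1},
{"x":0.107,"y":-0.045,"z":-0.082,"twist":-10.6},
{"x":0.161,"y":-0.068,"z":-0.082,"twist":-16.1},
{"x":0.215,"y":-0.091,"z":-0.082,"twist":-21.6},
{"x":0.247,"y":-0.060,"z":-0.082,"twist":-26.0},
{"x":0.279,"y":-0.030,"z":-0.082,"twist":-30.3},
{"x":0.311,"y":0.000,"z":-0.082,"twist":-34.7},
{"x":0.343,"y":0.031,"z":-0.082,"twist":-39.1}
```

Call:
send_rows --increments '[{"x": 0,"y": 0,"z": -0.027,"twist": 0},{"x": 0,"y": 0,"z": -0.062,"twist": 0},{"x": 0.054,"y": -0.023,"z": -0.082,"twist": -5},{"x": 0.107,"y": -0.045,"z": -0.082,"twist": -10.5},{"x": 0.161,"y": -0.068,"z": -0.082,"twist": -16},{"x": 0.215,"y": -0.091,"z": -0.082,"twist": -21.5},{"x": 0.247,"y": -0.06,"z": -0.082,"twist": -26},{"x": 0.279,"y": -0.03,"z": -0.082,"twist": -30},{"x": 0.311,"y": 0,"z": -0.082,"twist": -35},{"x": 0.343,"y": 0.031,"z": -0.082,"twist": -39}]' --fingers 0

```text
time_s: 8.57
ee_pos: [0.3754, 0.1009, 0.141]
tcp_rot: [-0.151, 0.989, 0.001, 0.001]
force: [-0.0, -0.5, -0.8]
grip_width: 0.0007
```

Run:
```python
from h import *
P=[]
def seg(a,b,n,z,p0,p1):
    a=np.array(a);b=np.array(b)
    for i in range(1,n+1): P.append((*(a+(b-a)*i/n),z,p0+(p1-p0)*i/n))
seg((.375,.10),(.41,.20),3,.12,197.5,197.5)
seg((.41,.2),(.482,.208),2,.07,197.5,197.5)
for z in (.03,-.005,-.02,-.02): P.append((.482,.208,z,197.5))
rows(P)
```

```text
t 8.57 pos [0.3754 0.1009 0.141 ] psi -162.6 F [-0.04 -0.53 -0.84] w 0.0007 q6 -1.645
{"x":-0.020,"y":0.028,"z":0.021,"twist":-0.1},
{"x":-0.041,"y":0.056,"z":0.021,"twist":-0.1},
{"x":-0.063,"y":0.084,"z":0.021,"twist":-0.1},
{"x":-0.098,"y":0.077,"z":0.071,"twist":-0.1},
{"x":-0.134,"y":0.070,"z":0.071,"twist":-0.1},
{"x":-0.133,"y":0.070,"z":0.111,"twist":-0.1},
{"x":-0.133,"y":0.070,"z":0.146,"twist":-0.1},
{"x":-0.133,"y":0.070,"z":0.161,"twist":-0.1},
{"x":-0.133,"y":0.070,"z":0.161,"twist":-0.1}
```

Call:
send_rows --increments '[{"x": -0.02,"y": 0.028,"z": 0.021,"twist": 0},{"x": -0.041,"y": 0.056,"z": 0.021,"twist": 0},{"x": -0.063,"y": 0.084,"z": 0.021,"twist": 0},{"x": -0.098,"y": 0.077,"z": 0.06,"twist": 0},{"x": -0.134,"y": 0.07,"z": 0.071,"twist": 0},{"x": -0.134,"y": 0.07,"z": 0.111,"twist": 0},{"x": -0.134,"y": 0.07,"z": 0.146,"twist": 0},{"x": -0.134,"y": 0.07,"z": 0.161,"twist": 0},{"x": -0.134,"y": 0.07,"z": 0.161,"twist": 0}]'

```text
time_s: 9.7
ee_pos: [0.4826, 0.208, -0.0198]
tcp_rot: [-0.151, 0.989, 0.001, 0.001]
force: [0.4, -0.1, -0.2]
grip_width: 0.0003
```

Run:
```python
from h import *
d1=np.array([-.954,-.3])
rows([(.482-.954*s,.208-.3*s,-.02,197.5) for s in (.01,.02,.03,.04,.05,.06)])
p,d=optics.grab_frame('scene'); crop(p,240,100,440,250,4,'pics/s7.png')
```

```text
t 9.7 pos [ 0.4826  0.208  -0.0198] psi -162.7 F [ 0.42 -0.14 -0.17] w 0.0003 q6 -1.492
{"x":0.011,"y":0.000,"z":0.000,"twist":-0.2},
{"x":0.021,"y":0.000,"z":0.000,"twist":-0.2},
{"x":0.031,"y":0.000,"z":0.000,"twist":-0.2},
{"x":0.041,"y":0.000,"z":0.000,"twist":-0.2},
{"x":0.051,"y":0.000,"z":0.000,"twist":-0.2},
{"x":0.061,"y":0.000,"z":0.000,"twist":-0.2}
```

View pics/s7.png

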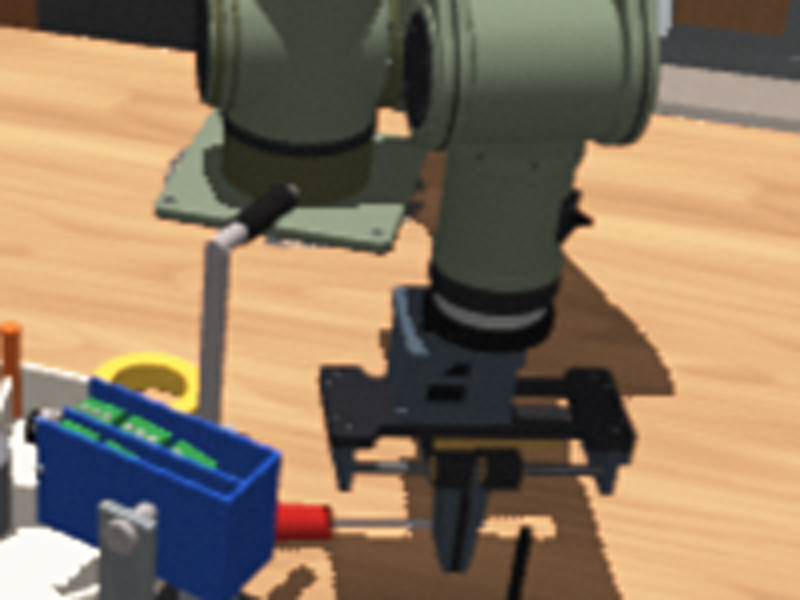

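Call:
send_rows --increments '[{"x": 0.008,"y": 0,"z": 0,"twist": 0},{"x": 0.016,"y": 0,"z": 0,"twist": 0},{"x": 0.024,"y": 0,"z": 0,"twist": 0},{"x": 0.032,"y": 0,"z": 0,"twist": 0},{"x": 0.04,"y": 0,"z": 0,"twist": 0},{"x": 0.048,"y": 0,"z": 0,"twist": 0},{"x": 0.048,"y": 0,"z": 0,"twist": 0}]'

```text
time_s: 10.62
ee_pos: [0.4368, 0.1938, -0.0191]
tcp_rot: [-0.151, 0.989, 0.001, 0.001]
force: [-0.1, 0.0, 0.1]
grip_width: 0.0001
```

Run:
```python
from h import *
p,d=optics.grab_frame('scene'); crop(p,240,100,440,250,4,'pics/s8.png')
p,d=optics.grab_frame('top'); crop(p,150,130,350,280,4,'pics/t8.png')
o=readout.get_obs();print(o['ee_pos'],o['force'])
```

```text
[ 0.43786281  0.19419057 -0.01896374] [-0.62091397  0.75813137  0.28410995]
```

View pics/s8.png

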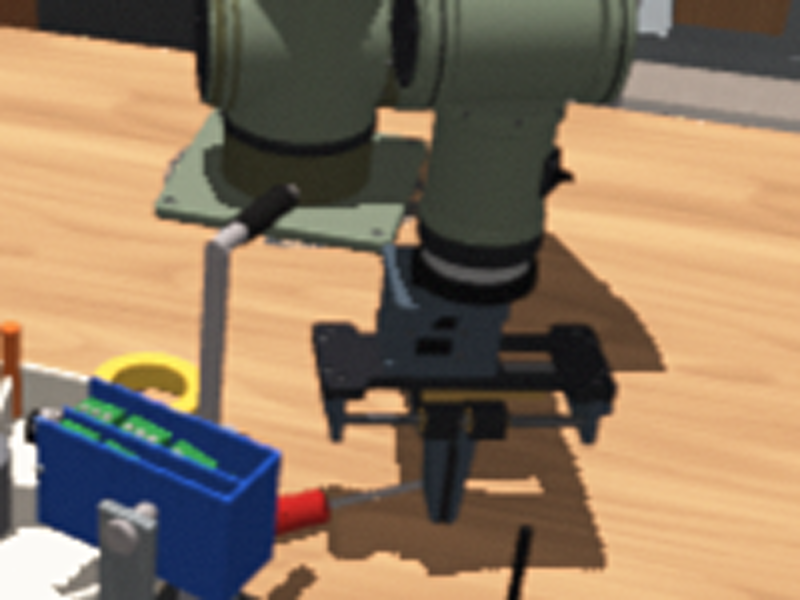

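View pics/t8.png

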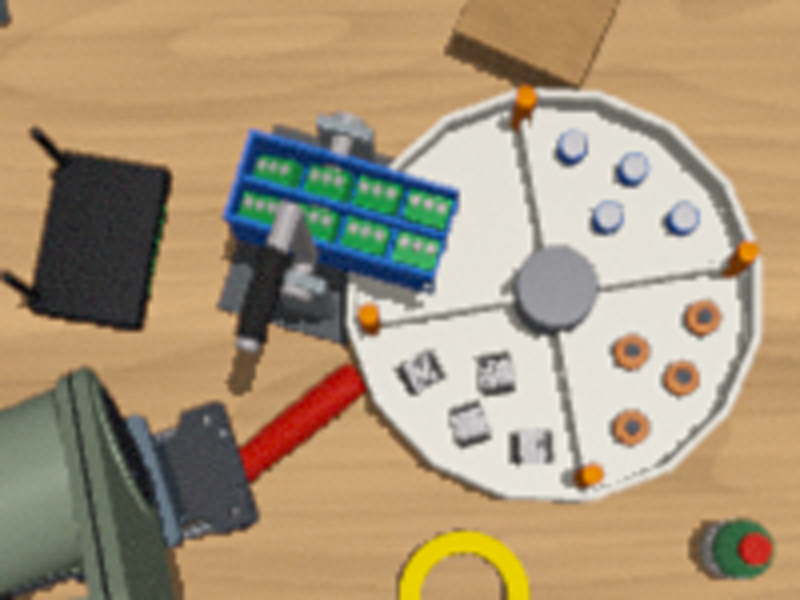

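Call:
send_rows --increments '[{"x": 0.006,"y": 0,"z": 0,"twist": 0},{"x": 0.012,"y": 0,"z": 0,"twist": 0},{"x": 0.012,"y": 0,"z": 0,"twist": 0},{"x": 0.0,"y": 0,"z": -0.01,"twist": 0},{"x": -0.01,"y": 0,"z": -0.05,"twist": 0},{"x": -0.01,"y": 0,"z": -0.11,"twist": 0},{"x": -0.01,"y": 0,"z": -0.16,"twist": 0}]'

```text
time_s: 11.6
ee_pos: [0.4473, 0.1967, 0.1432]
tcp_rot: [-0.151, 0.989, 0.002, 0.003]
force: [0.7, 0.2, -0.4]
grip_width: 0.0007
```

Run:
```python
from h import *
p,d=optics.grab_frame('scene'); crop(p,240,100,440,250,4,'pics/s9.png')
p,d=optics.grab_frame('top'); crop(p,150,130,350,280,4,'pics/t9.png')
c=optics.camera_params('top')
for a in [(527,93),(748,250),(590,475)]:
    q=atz(c,a[0]/4+150,a[1]/4+130,.102); print(q.round(3),np.degrees(np.arctan2(q[1]+.083,q[0]-.566)).round(1), np.hypot(q[1]+.083,q[0]-.566).round(4))
P=[]
def seg(a,b,n,z,p0,p1):
    a=np.array(a);b=np.array(b)
    for i in range(1,n+1): P.append((*(a+(b-a)*i/n),z,p0+(p1-p0)*i/n))
seg((.436,.194),(.375,.10),2,.14,197.5,197.5)
seg((.375,.10),(.45,-.06),3,.14,197.5,180)
seg((.45,-.06),(.68,-.065),4,.12,180,165)
rows(P)
```

```text
[ 0.686 -0.067  0.102] 7.4 0.1209
[ 0.585 -0.2    0.102] -81.0 0.1187
[ 0.45  -0.099  0.102] -172.3 0.1175
t 11.7 pos [0.4507 0.1981 0.1467] psi -162.6 F [0.58 0.23 0.34] w 0.0004 q6 -1.485
{"x":0.058,"y":-0.035,"z":0.006,"twist":-0.1},
{"x":0.102,"y":-0.071,"z":0.005,"twist":-0.1},
{"x":0.094,"y":-0.129,"z":0.005,"twist":5.7},
{"x":0.086,"y":-0.188,"z":0.005,"twist":11.5},
{"x":0.078,"y":-0.246,"z":0.005,"twist":17.4},
{"x":0.024,"y":-0.265,"z":0.025,"twist":21.1},
{"x":-0.031,"y":-0.283,"z":0.026,"twist":24.9},
{"x":-0.085,"y":-0.301,"z":0.027,"twist":28.6},
{"x":-0.140,"y":-0.320,"z":0.028,"twist":32.4}
```

View pics/s9.png

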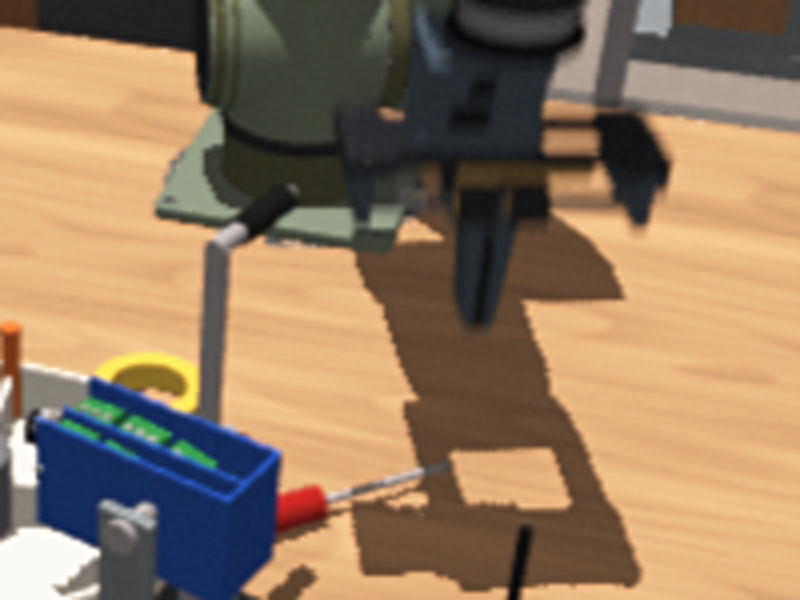

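View pics/t9.png

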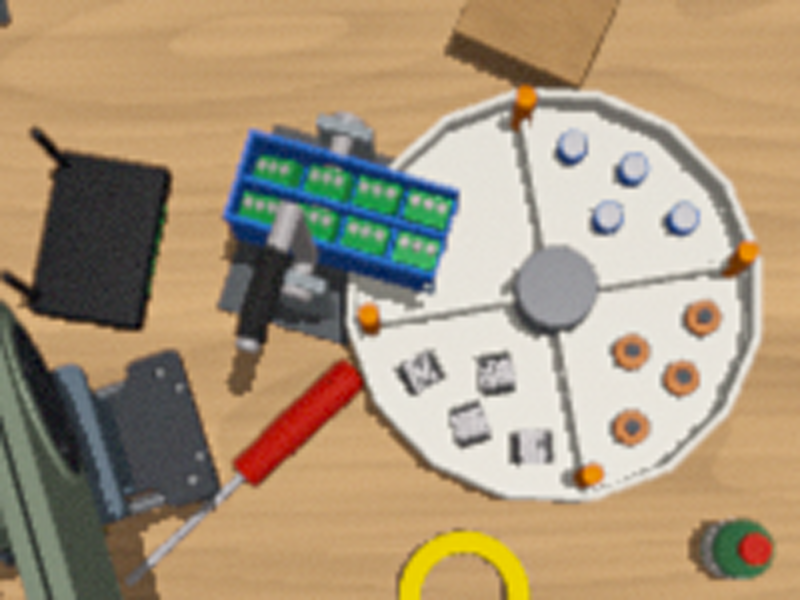

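Call:
send_rows --increments '[{"x": 0.058,"y": -0.035,"z": 0.006,"twist": 0},{"x": 0.102,"y": -0.071,"z": 0.005,"twist": 0},{"x": 0.094,"y": -0.129,"z": 0.005,"twist": 6},{"x": 0.086,"y": -0.188,"z": 0.005,"twist": 11.5},{"x": 0.078,"y": -0.246,"z": 0.005,"twist": 17.5},{"x": 0.024,"y": -0.265,"z": 0.015,"twist": 21},{"x": -0.031,"y": -0.283,"z": 0.016,"twist": 25},{"x": -0.085,"y": -0.301,"z": 0.017,"twist": 28.5},{"x": -0.14,"y": -0.32,"z": 0.028,"twist": 32.5},{"x": -0.141,"y": -0.32,"z": 0.028,"twist": 32.5}]' --fingers 36

```text
time_s: 12.95
ee_pos: [0.6831, -0.0649, 0.1157]
tcp_rot: [0.132, 0.991, 0.005, 0.005]
force: [-1.5, -0.4, -0.0]
grip_width: 0.0332
```

Run:
```python
from h import *
b=pegpt(8)
P=[(*b,.09,165),(*b,.057,165),(*b,.057,165)]+[(*pegpt(8+4*i),.057,165) for i in range(1,6)]
rows(P)
p,d=optics.grab_frame('wrist'); cv2.imwrite('pics/w10.png',p[:,:,::-1])
print(proj(optics.camera_params('wrist'),np.array([*b,.102])))
```

```text
t 12.95 pos [ 0.6831 -0.0649  0.1157] psi 164.9 F [-1.48 -0.39 -0.02] w 0.0332 q6 -1.427
{"x":0.000,"y":-0.002,"z":0.026,"twist":-0.1},
{"x":0.000,"y":-0.002,"z":0.059,"twist":-0.1},
{"x":0.000,"y":-0.002,"z":0.059,"twist":-0.1},
{"x":0.004,"y":0.005,"z":0.059,"twist":-0.1},
{"x":0.008,"y":0.012,"z":0.059,"twist":-0.1},
{"x":0.012,"y":0.019,"z":0.059,"twist":-0.1},
{"x":0.017,"y":0.026,"z":0.059,"twist":-0.1},
{"x":0.023,"y":0.032,"z":0.059,"twist":-0.1}
[256.07166459 215.57113712]
```

View pics/w10.png

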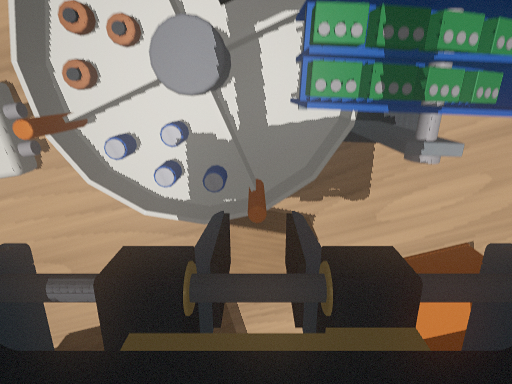

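Call:
send_rows --increments '[{"x": 0,"y": -0.002,"z": 0.026,"twist": 0},{"x": 0,"y": -0.002,"z": 0.059,"twist": 0},{"x": 0,"y": -0.002,"z": 0.059,"twist": 0},{"x": 0.004,"y": 0.005,"z": 0.059,"twist": 0},{"x": 0.008,"y": 0.012,"z": 0.059,"twist": 0},{"x": 0.012,"y": 0.019,"z": 0.059,"twist": 0},{"x": 0.017,"y": 0.026,"z": 0.059,"twist": 0}]'

```text
time_s: 13.88
ee_pos: [0.6724, -0.0342, 0.0587]
tcp_rot: [0.131, 0.991, 0.005, 0.005]
force: [0.9, -0.9, -0.2]
grip_width: 0.0327
```

Run:
```python
from h import *
P=[(*pegpt(24+2*i),.057,165) for i in range(1,6)]
rows(P)
p,d=optics.grab_frame('scene'); crop(p,170,100,370,250,4,'pics/s11.png')
p,d=optics.grab_frame('top'); crop(p,150,130,350,280,4,'pics/t11.png')
```

```text
t 13.88 pos [ 0.6724 -0.0342  0.0587] psi 164.9 F [ 0.85 -0.89 -0.19] w 0.0327 q6 -1.386
{"x":0.001,"y":0.003,"z":0.002,"twist":-0.1},
{"x":0.004,"y":0.006,"z":0.002,"twist":-0.1},
{"x":0.007,"y":0.009,"z":0.002,"twist":-0.1},
{"x":0.010,"y":0.012,"z":0.002,"twist":-0.1},
{"x":0.013,"y":0.014,"z":0.002,"twist":-0.1}
```

View pics/t11.png

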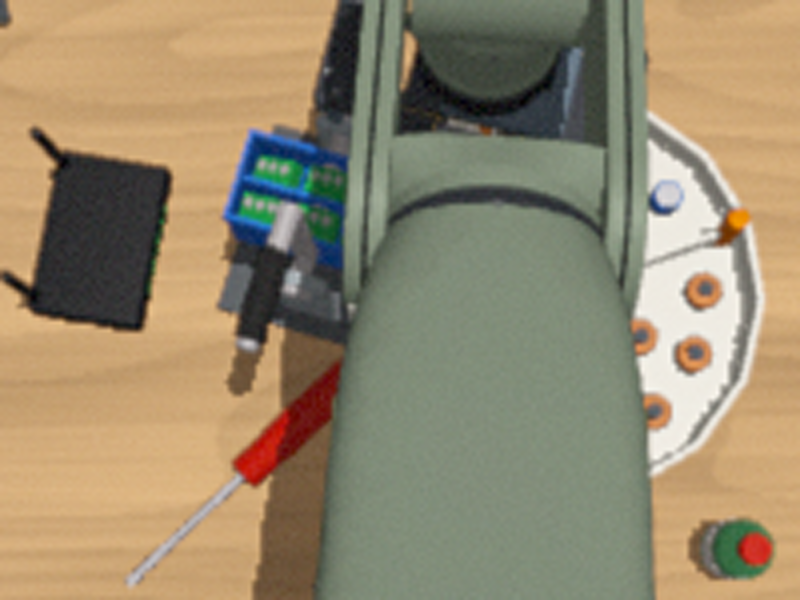

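View pics/s11.png

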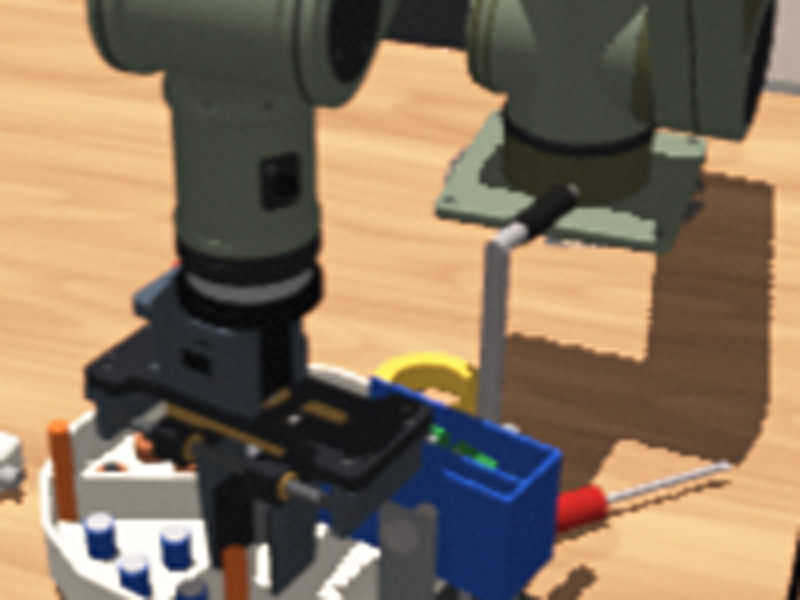

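Call:
send_rows --increments '[{"x": 0.002,"y": 0.003,"z": 0.001,"twist": 0},{"x": 0.005,"y": 0.006,"z": 0.001,"twist": 0},{"x": 0.008,"y": 0.009,"z": 0.001,"twist": 0},{"x": 0.01,"y": 0.012,"z": 0.001,"twist": 0},{"x": 0.01,"y": 0.012,"z": 0.001,"twist": 0}]'

```text
time_s: 14.6
ee_pos: [0.665, -0.0188, 0.0572]
tcp_rot: [0.131, 0.991, 0.006, 0.004]
force: [0.1, 0.1, -0.2]
grip_width: 0.0331
```

Run:
```python
from h import *
rows([(*pegpt(34),.057,165)])
p,d=optics.grab_frame('top'); crop(p,150,130,350,280,4,'pics/t12.png')
p,d=optics.grab_frame('wrist'); cv2.imwrite('pics/w12.png',p[:,:,::-1])
```

```text
t 14.6 pos [ 0.665  -0.0188  0.0572] psi 165.0 F [ 0.13  0.14 -0.23] w 0.0331 q6 -1.365
{"x":0.002,"y":0.001,"z":0.000,"twist":-0.0}
```

View pics/t12.png

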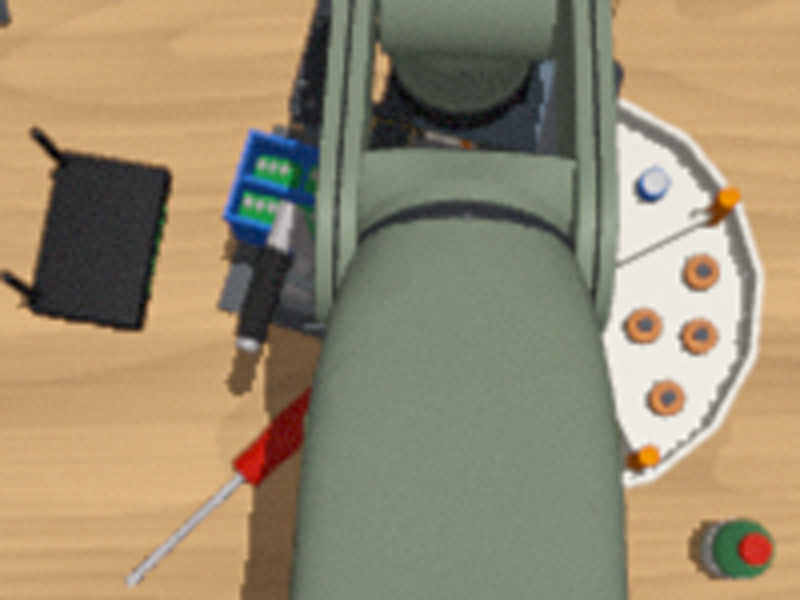

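View pics/w12.png

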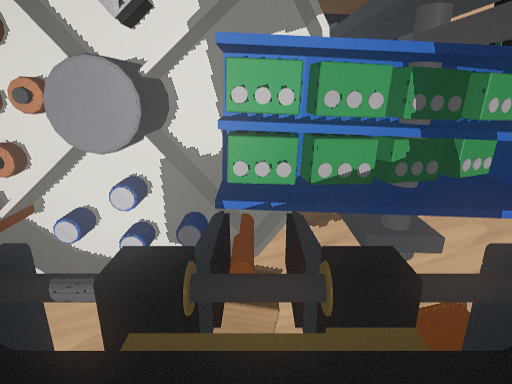

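Run:
```python
from h import *
c=optics.camera_params('top')
for a in [(732,195),(649,456)]:
    q=atz(c,a[0]/4+150,a[1]/4+130,.102); print(q.round(3),np.degrees(np.arctan2(q[1]+.083,q[0]-.566)).round(1), np.hypot(q[1]+.083,q[0]-.566).round(4))
for a in (26,28,30,32): print(a,*pegpt(a)) 
P=[]
# lift and retreat
P=[(.665,-.0188,.085,165),(.665,-.0188,.14,165)]
def seg(a,b,n,z0,z1,p0,p1):
    a=np.array(a);b=np.array(b)
    for i in range(1,n+1): P.append((*(a+(b-a)*i/n),z0+(z1-z0)*i/n,p0+(p1-p0)*i/n))
seg((.665,-.0188),(.45,-.06),4,.16,.16,165,145)
seg((.45,-.06),(.40,.06),3,.18,.24,145,135)
rows(P)
```

```text
[ 0.619 -0.192  0.102] -64.0 0.1213
[ 0.46  -0.135  0.102] -154.0 0.1177
26 0.6720576974633017 -0.031272204678888874
28 0.6701878159573533 -0.027602355591264893
30 0.6681909976465638 -0.024000000000000014
32 0.6660696753464582 -0.020469526820481823
t 14.7 pos [ 0.6653 -0.019   0.0573] psi 164.9 F [-0.58 -0.41 -0.13] w 0.0327 q6 -1.365
{"x":0.000,"y":0.000,"z":-0.028,"twist":-0.1},
{"x":-0.000,"y":0.001,"z":-0.083,"twist":-0.1},
{"x":0.049,"y":-0.023,"z":-0.103,"twist":4.9},
{"x":0.098,"y":-0.046,"z":-0.104,"twist":9.9},
{"x":0.147,"y":-0.070,"z":-0.105,"twist":14.9},
{"x":0.196,"y":-0.094,"z":-0.105,"twist":19.9},
{"x":0.223,"y":-0.059,"z":-0.145,"twist":23.3},
{"x":0.249,"y":-0.025,"z":-0.165,"twist":26.6},
{"x":0.275,"y":0.010,"z":-0.185,"twist":29.9}
```

Call:
send_rows --increments '[{"x": 0,"y": 0,"z": -0.028,"twist": 0},{"x": 0,"y": 0,"z": -0.083,"twist": 0},{"x": 0.049,"y": -0.023,"z": -0.103,"twist": 5},{"x": 0.098,"y": -0.046,"z": -0.104,"twist": 10},{"x": 0.147,"y": -0.07,"z": -0.105,"twist": 15},{"x": 0.196,"y": -0.094,"z": -0.105,"twist": 20},{"x": 0.223,"y": -0.059,"z": -0.135,"twist": 25},{"x": 0.249,"y": -0.025,"z": -0.135,"twist": 30},{"x": 0.275,"y": 0.01,"z": -0.135,"twist": 38}]' --fingers 0

```text
time_s: 15.82
ee_pos: [0.4006, 0.0616, 0.1911]
tcp_rot: [0.449, 0.893, 0.007, 0.003]
force: [0.6, 0.3, 0.1]
grip_width: 0.0004
```

Run:
```python
from h import *
p,d=optics.grab_frame('top'); crop(p,150,130,350,280,4,'pics/t13.png')
P=[]
def seg(a,b,n,z0,z1,p0,p1):
    a=np.array(a);b=np.array(b)
    for i in range(1,n+1): P.append((*(a+(b-a)*i/n),z0+(z1-z0)*i/n,p0+(p1-p0)*i/n))
seg((.4,.06),(.45,.17),4,.192,.192,126,92)
seg((.45,.17),(.55,.119),4,.192,.192,90,72.7)
rows(P)
```

```text
t 15.88 pos [0.3982 0.0655 0.1908] psi 126.5 F [-2.44 -0.42 -0.05] w 0.0007 q6 -0.52
{"x":0.009,"y":0.025,"z":-0.001,"twist":9.0},
{"x":0.024,"y":0.051,"z":-0.000,"twist":17.5},
{"x":0.039,"y":0.077,"z":0.000,"twist":26.0},
{"x":0.053,"y":0.104,"z":0.001,"twist":34.5},
{"x":0.028,"y":0.116,"z":0.001,"twist":40.8},
{"x":0.003,"y":0.129,"z":0.001,"twist":45.2},
{"x":-0.022,"y":0.141,"z":0.001,"twist":49.5},
{"x":-0.047,"y":0.154,"z":0.001,"twist":53.8}
```

View pics/t13.png

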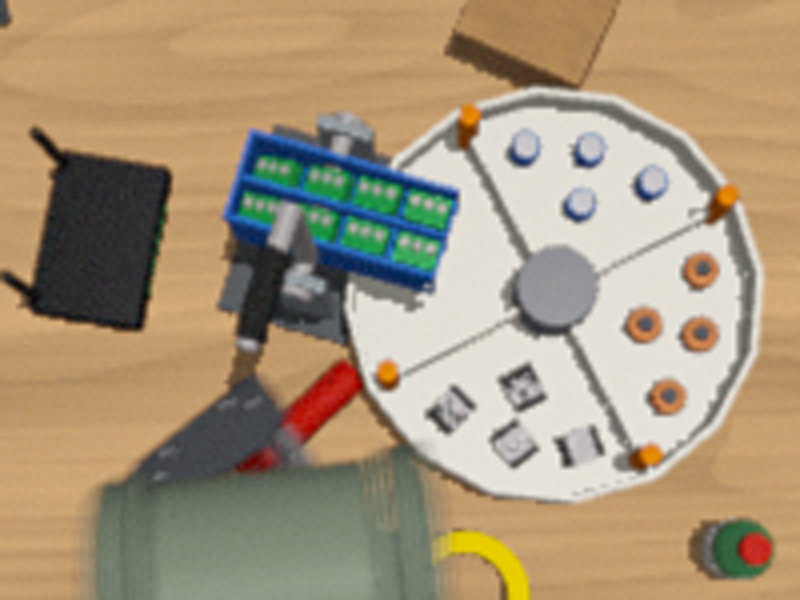

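Call:
send_rows --increments '[{"x": 0.009,"y": 0.025,"z": 0,"twist": 9},{"x": 0.024,"y": 0.051,"z": 0,"twist": 17.5},{"x": 0.039,"y": 0.077,"z": 0,"twist": 26},{"x": 0.053,"y": 0.104,"z": 0,"twist": 34.5},{"x": 0.028,"y": 0.116,"z": 0,"twist": 41},{"x": 0.003,"y": 0.129,"z": 0,"twist": 45},{"x": -0.022,"y": 0.141,"z": 0,"twist": 49.5},{"x": -0.045,"y": 0.153,"z": 0,"twist": 54},{"x": -0.045,"y": 0.153,"z": 0,"twist": 54}]'

```text
time_s: 17.0
ee_pos: [0.5491, 0.1196, 0.1926]
tcp_rot: [0.807, 0.591, 0.008, -0.003]
force: [-0.2, 0.9, 0.2]
grip_width: 0.0003
```

Run:
```python
from h import *
p,d=optics.grab_frame('scene'); crop(p,200,80,360,230,5,'pics/s14.png')
p,d=optics.grab_frame('top'); crop(p,150,130,350,280,4,'pics/t14.png')
p,d=optics.grab_frame('wrist'); cv2.imwrite('pics/w14.png',p[:,:,::-1])
rows([(.55,.119,.192,72.7)])
```

```text
t 17.15 pos [0.5471 0.1205 0.1929] psi 72.6 F [ 0.11  0.76 -0.46] w 0.0006 q6 0.488
{"x":-0.001,"y":0.003,"z":0.001,"twist":-0.1}
```

View pics/s14.png

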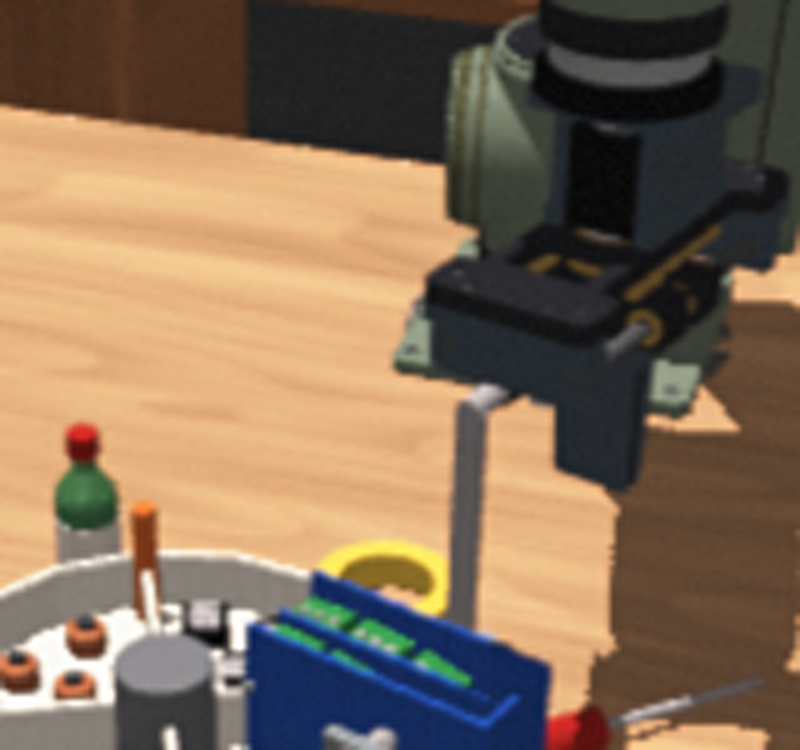

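View pics/t14.png

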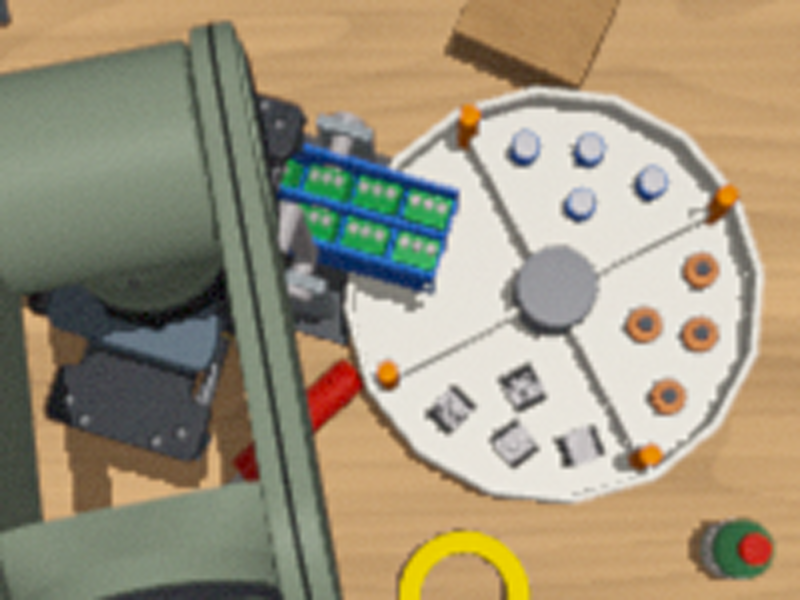

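View pics/w14.png

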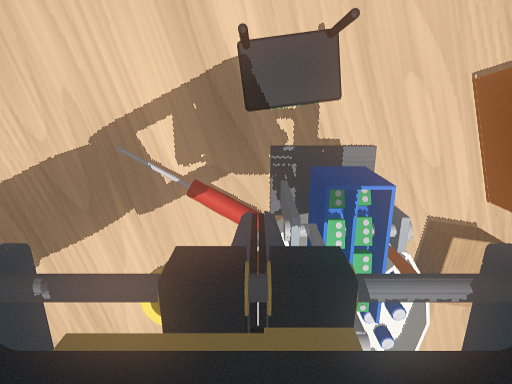

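```bash
cat >> h.py <<'E'
U=np.array([.297,.955]); XS=np.array([.955,-.297]); BAR=np.array([.5382,.0812])
def tilt():
    o=readout.get_obs(); e=o['ee_pos'][:2]-BAR; s=e@U-.0245
    print('t',round(o['time_s'],2),'s',round(s*1000,1),'xs',round(e@XS*1000,1),'z',o['ee_pos'][2].round(4),'tilt est',np.arcsin(np.clip(-s/.14,-1,1)).round(3),'Fu',(o['force'][:2]@U).round(2),'F',o['force'].round(1),'psi',psi(o).round(1))
def look(tag):
    p,d=optics.grab_frame('scene'); a=cv2.resize(p[95:245,195:335,::-1],None,fx=5,fy=4,interpolation=cv2.INTER_CUBIC)
    a=cv2.resize(p[130:250,190:330,::-1],None,fx=5,fy=5,interpolation=cv2.INTER_CUBIC)
    cv2.imwrite(f'pics/L{tag}.png',a); tilt()
E
python3 -c "
from h import *
tilt()"
```

```text
t 17.15 s 15.7 xs -3.2 z 0.1929 tilt est -0.112 Fu 0.76 F [ 0.1  0.8 -0.5] psi 72.6
```

Call:
send_rows --increments '[{"x": -0.006,"y": 0,"z": 0,"twist": 0},{"x": -0.011,"y": 0,"z": 0,"twist": 0},{"x": -0.015,"y": 0,"z": 0,"twist": 0},{"x": -0.018,"y": 0,"z": 0,"twist": 0},{"x": -0.022,"y": 0,"z": 0,"twist": 0},{"x": -0.026,"y": 0,"z": 0,"twist": 0},{"x": -0.03,"y": 0,"z": 0,"twist": 0},{"x": -0.033,"y": 0,"z": 0,"twist": 0},{"x": -0.036,"y": 0,"z": 0,"twist": 0}]'

```text
time_s: 18.27
ee_pos: [0.5363, 0.086, 0.1921]
tcp_rot: [0.806, 0.592, 0.008, -0.003]
force: [0.5, 1.0, -0.9]
grip_width: 0.0003
```

```bash
python3 -c "
from h import *
look('15')"
```

```text
t 18.32 s -20.8 xs -3.2 z 0.1922 tilt est 0.149 Fu 1.63 F [ 0.1  1.7 -1.3] psi 72.6
```

View pics/L15.png

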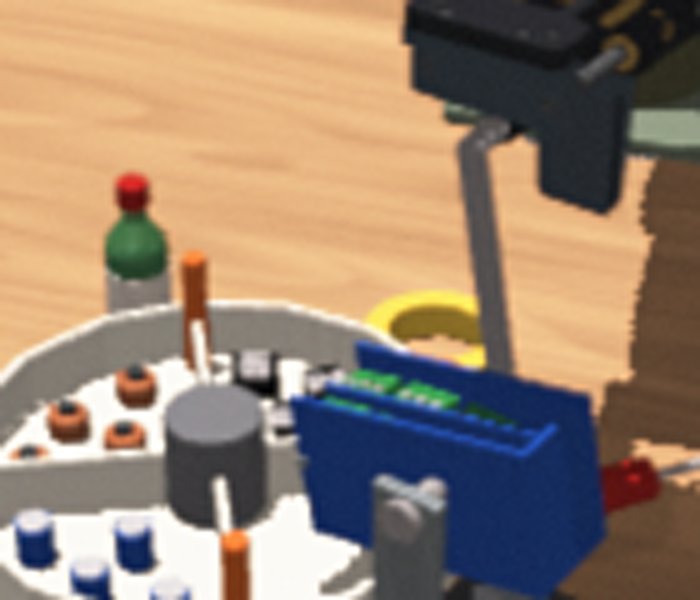

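Call:
send_rows --increments '[{"x": -0.002,"y": 0,"z": 0,"twist": 0},{"x": -0.004,"y": 0,"z": 0,"twist": 0},{"x": -0.006,"y": 0,"z": 0,"twist": 0},{"x": -0.006,"y": 0,"z": 0,"twist": 0},{"x": -0.006,"y": 0,"z": 0,"twist": 0}]'

```text
time_s: 18.95
ee_pos: [0.5344, 0.0799, 0.1921]
tcp_rot: [0.806, 0.592, 0.008, -0.003]
force: [1.4, 1.8, -1.0]
grip_width: 0.0009
```

```bash
cat >> h.py <<'E'
def look2(tag):
    p,d=optics.grab_frame('scene'); a=cv2.resize(p[180:250,230:330,::-1],None,fx=4,fy=4,interpolation=cv2.INTER_CUBIC)
    p,d=optics.grab_frame('top'); b=cv2.resize(p[155:225,200:300,::-1],None,fx=4,fy=4,interpolation=cv2.INTER_CUBIC)
    cv2.imwrite(f'pics/L{tag}.png',np.hstack([a,b])); tilt()
E
python3 -c "
from h import *
look2('16')"
```

```text
t 19.05 s -26.8 xs -3.2 z 0.1921 tilt est 0.192 Fu 1.62 F [ 0.3  1.6 -0.5] psi 72.6
```

View pics/L16.png

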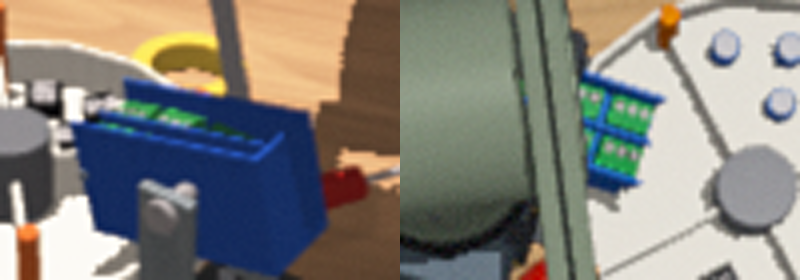

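Call:
send_rows --increments '[{"x": -0.0015,"y": 0,"z": 0,"twist": 0},{"x": -0.003,"y": 0,"z": 0,"twist": 0},{"x": -0.004,"y": 0,"z": 0,"twist": 0},{"x": -0.004,"y": 0,"z": 0,"twist": 0},{"x": -0.004,"y": 0,"z": 0,"twist": 0},{"x": -0.004,"y": 0,"z": 0,"twist": 0}]'

```text
time_s: 19.8
ee_pos: [0.5332, 0.0761, 0.1921]
tcp_rot: [0.806, 0.592, 0.008, -0.003]
force: [0.5, 1.9, -1.1]
grip_width: 0.0002
```

```bash
python3 -c "
from h import *
look2('17')"
```

```text
t 19.9 s -30.8 xs -3.3 z 0.192 tilt est 0.222 Fu 3.03 F [ 0.5  3.  -1. ] psi 72.6
```

View pics/L17.png

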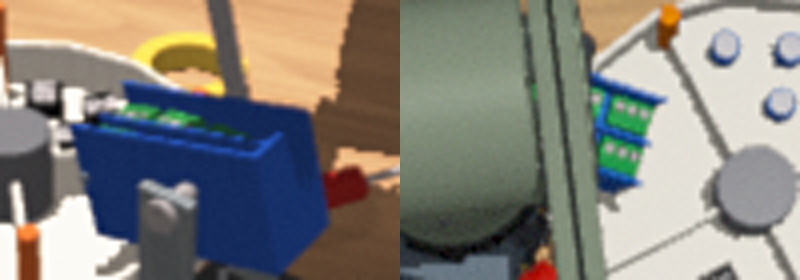

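Call:
send_rows --increments '[{"x": -0.0015,"y": 0,"z": 0,"twist": 0},{"x": -0.003,"y": 0,"z": 0,"twist": 0},{"x": -0.004,"y": 0,"z": 0,"twist": 0},{"x": -0.004,"y": 0,"z": 0,"twist": 0},{"x": -0.004,"y": 0,"z": 0,"twist": 0},{"x": -0.004,"y": 0,"z": 0,"twist": 0}]'

```text
time_s: 20.65
ee_pos: [0.532, 0.0723, 0.192]
tcp_rot: [0.806, 0.592, 0.008, -0.003]
force: [0.5, 2.3, -0.6]
grip_width: 0.0002
```

```bash
cat >> h.py <<'E'
def look2(tag):
    p,d=optics.grab_frame('scene'); a=cv2.resize(p[175:255,235:315,::-1],None,fx=5,fy=5,interpolation=cv2.INTER_CUBIC)
    p,d=optics.grab_frame('top'); b=cv2.resize(p[155:235,225:305,::-1],None,fx=5,fy=5,interpolation=cv2.INTER_CUBIC)
    cv2.imwrite(f'pics/L{tag}.png',np.hstack([a,b])); tilt()
E
python3 -c "
from h import *
look2('18')"
```

```text
t 20.75 s -34.8 xs -3.2 z 0.192 tilt est 0.251 Fu 1.92 F [ 0.7  1.8 -0.4] psi 72.6
```

View pics/L18.png

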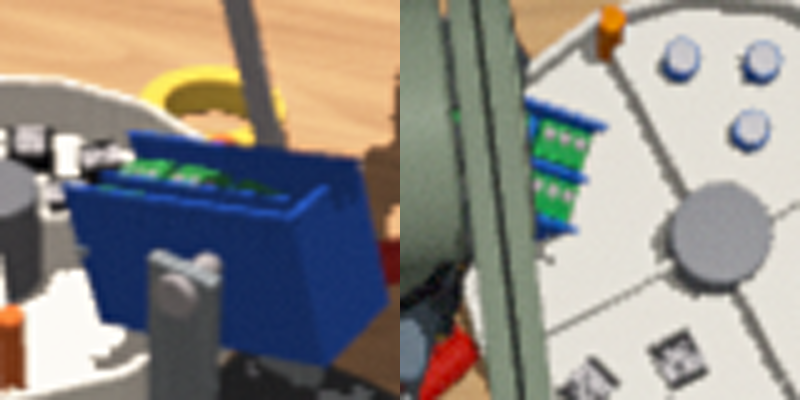

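Call:
send_rows --increments '[{"x": -0.0015,"y": 0,"z": 0,"twist": 0},{"x": -0.003,"y": 0,"z": 0,"twist": 0},{"x": -0.004,"y": 0,"z": 0,"twist": 0},{"x": -0.004,"y": 0,"z": 0,"twist": 0},{"x": -0.004,"y": 0,"z": 0,"twist": 0},{"x": -0.004,"y": 0,"z": 0,"twist": 0}]'

```text
time_s: 21.5
ee_pos: [0.5308, 0.0686, 0.192]
tcp_rot: [0.806, 0.592, 0.008, -0.003]
force: [2.4, 1.5, -1.2]
grip_width: 0.0004
```

```bash
python3 -c "
from h import *
look2('19')"
```

```text
t 21.6 s -38.7 xs -3.3 z 0.192 tilt est 0.28 Fu 2.2 F [ 0.3  2.2 -1.8] psi 72.6
```

View pics/L19.png

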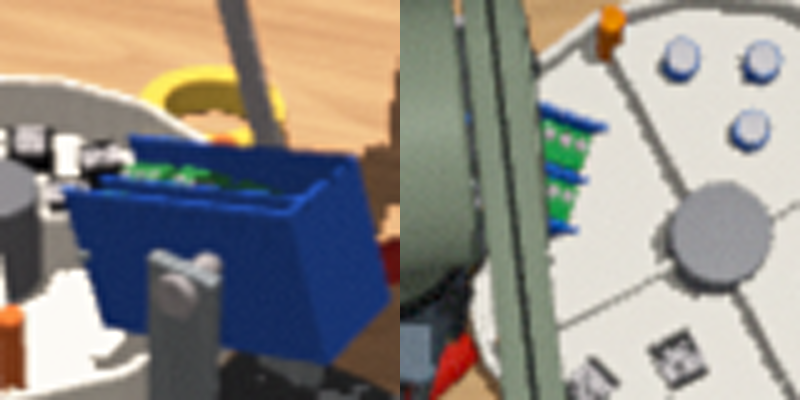

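Call:
send_rows --increments '[{"x": -0.0015,"y": 0,"z": 0,"twist": 0},{"x": -0.003,"y": 0,"z": 0,"twist": 0},{"x": -0.003,"y": 0,"z": 0,"twist": 0},{"x": -0.003,"y": 0,"z": 0,"twist": 0},{"x": -0.003,"y": 0,"z": 0,"twist": 0}]'

```text
time_s: 22.22
ee_pos: [0.53, 0.0657, 0.192]
tcp_rot: [0.806, 0.592, 0.008, -0.003]
force: [0.6, 2.8, -1.0]
grip_width: 0.0009
```

```bash
python3 -c "
from h import *
look2('20')"
```

```text
t 22.32 s -41.8 xs -3.3 z 0.192 tilt est 0.303 Fu 2.31 F [ 0.8  2.2 -2. ] psi 72.6
```

View pics/L20.png

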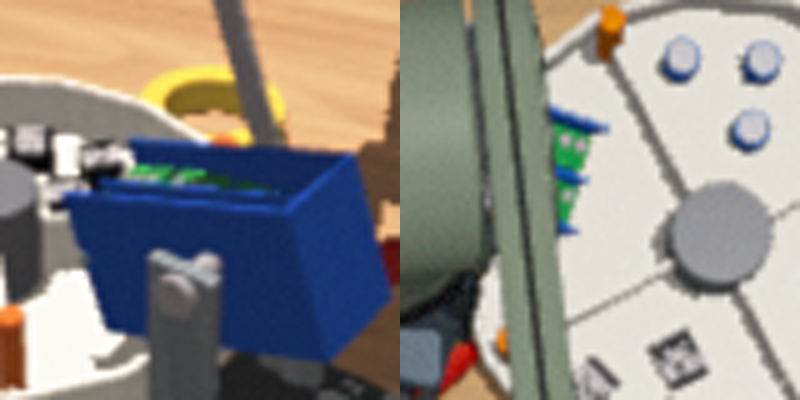

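Call:
send_rows --increments '[{"x": -0.0015,"y": 0,"z": 0,"twist": 0},{"x": -0.003,"y": 0,"z": 0,"twist": 0},{"x": -0.003,"y": 0,"z": 0,"twist": 0},{"x": -0.003,"y": 0,"z": 0,"twist": 0},{"x": -0.003,"y": 0,"z": 0,"twist": 0},{"x": -0.003,"y": 0,"z": 0,"twist": 0}]'

```text
time_s: 23.08
ee_pos: [0.5291, 0.0629, 0.192]
tcp_rot: [0.806, 0.592, 0.008, -0.003]
force: [1.0, 1.4, -2.2]
grip_width: 0.0005
```

```bash
python3 -c "
from h import *
look2('21')"
```

```text
t 23.18 s -44.7 xs -3.3 z 0.1919 tilt est 0.325 Fu 3.46 F [ 1.3  3.2 -1.1] psi 72.6
```

View pics/L21.png

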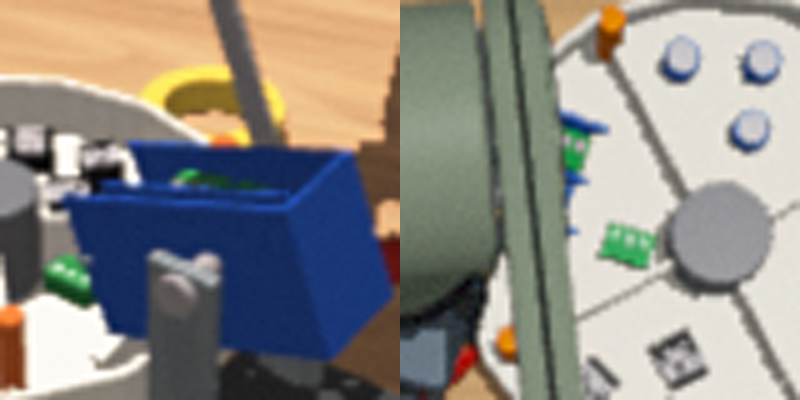

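Call:
send_rows --increments '[{"x": -0.0015,"y": 0,"z": 0,"twist": 0},{"x": -0.003,"y": 0,"z": 0,"twist": 0},{"x": -0.0045,"y": 0,"z": 0,"twist": 0},{"x": -0.0045,"y": 0,"z": 0,"twist": 0},{"x": -0.0045,"y": 0,"z": 0,"twist": 0},{"x": -0.0045,"y": 0,"z": 0,"twist": 0},{"x": -0.0045,"y": 0,"z": 0,"twist": 0}]'

```text
time_s: 24.05
ee_pos: [0.5277, 0.0586, 0.1919]
tcp_rot: [0.806, 0.592, 0.008, -0.003]
force: [0.9, 2.6, -0.9]
grip_width: 0.0008
```

```bash
python3 -c "
from h import *
look2('22')"
```

```text
t 24.15 s -49.2 xs -3.3 z 0.1919 tilt est 0.359 Fu 2.59 F [ 0.8  2.5 -0.6] psi 72.6
```

View pics/L22.png

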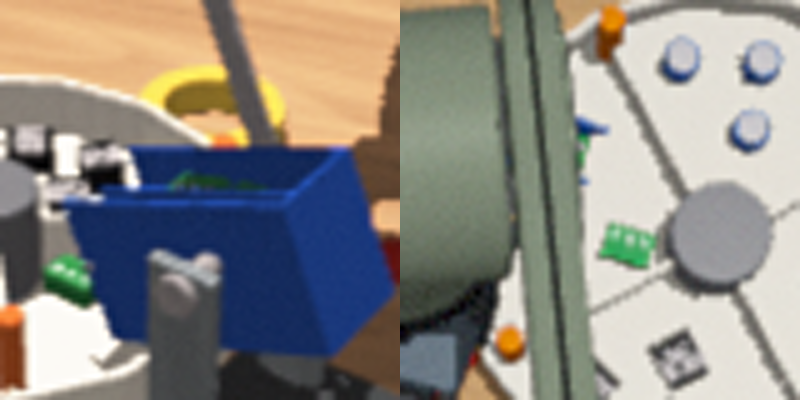

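Call:
send_rows --increments '[{"x": -0.0015,"y": 0,"z": 0,"twist": 0},{"x": -0.003,"y": 0,"z": 0,"twist": 0},{"x": -0.003,"y": 0,"z": 0,"twist": 0},{"x": -0.003,"y": 0,"z": 0,"twist": 0},{"x": -0.003,"y": 0,"z": 0,"twist": 0},{"x": -0.003,"y": 0,"z": 0,"twist": 0}]'

```text
time_s: 24.9
ee_pos: [0.5268, 0.0557, 0.1919]
tcp_rot: [0.806, 0.592, 0.008, -0.003]
force: [0.9, 3.1, -1.9]
grip_width: 0.0004
```

```bash
python3 -c "
from h import *
look2('23')"
```

```text
t 25.0 s -52.2 xs -3.3 z 0.1919 tilt est 0.382 Fu 2.68 F [ 1.2  2.4 -1.2] psi 72.6
```

View pics/L23.png

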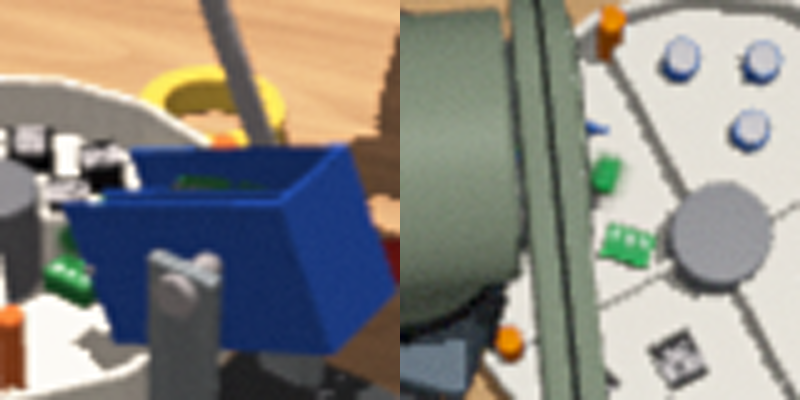

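Call:
send_rows --increments '[{"x": 0,"y": 0,"z": 0,"twist": 0},{"x": 0,"y": 0,"z": 0,"twist": 0},{"x": -0.0015,"y": 0,"z": 0,"twist": 0},{"x": -0.003,"y": 0,"z": 0,"twist": 0},{"x": -0.004,"y": 0,"z": 0,"twist": 0},{"x": -0.004,"y": 0,"z": 0,"twist": 0},{"x": -0.004,"y": 0,"z": 0,"twist": 0},{"x": -0.004,"y": 0,"z": 0,"twist": 0}]'

```text
time_s: 26.0
ee_pos: [0.5256, 0.0519, 0.1919]
tcp_rot: [0.806, 0.592, 0.008, -0.003]
force: [1.2, 3.2, -1.5]
grip_width: 0.0002
```

```bash
python3 -c "
from h import *
look2('24')"
```

```text
t 26.1 s -56.2 xs -3.3 z 0.1919 tilt est 0.413 Fu 3.62 F [ 0.8  3.5 -2.1] psi 72.6
```

View pics/L24.png

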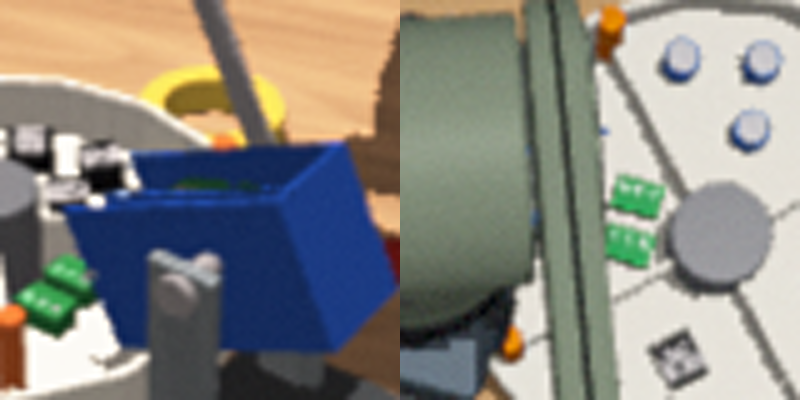

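Call:
send_rows --increments '[{"x": -0.001,"y": 0,"z": 0,"twist": 0},{"x": -0.002,"y": 0,"z": 0,"twist": 0},{"x": -0.002,"y": 0,"z": 0,"twist": 0},{"x": -0.002,"y": 0,"z": 0,"twist": 0},{"x": -0.002,"y": 0,"z": 0,"twist": 0},{"x": -0.002,"y": 0,"z": 0,"twist": 0},{"x": -0.002,"y": 0,"z": 0,"twist": 0}]'

```text
time_s: 26.98
ee_pos: [0.525, 0.05, 0.1919]
tcp_rot: [0.806, 0.592, 0.008, -0.003]
force: [1.0, 2.9, -2.2]
grip_width: 0.0009
```

```bash
python3 -c "
from h import *
look2('25')"
```

```text
t 27.07 s -58.2 xs -3.4 z 0.1918 tilt est 0.429 Fu 2.99 F [ 0.8  2.9 -2.6] psi 72.6
```

View pics/L25.png

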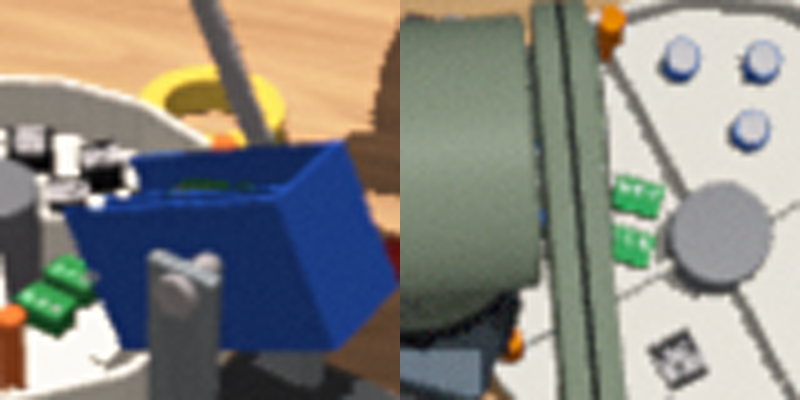

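Call:
send_rows --increments '[{"x": -0.001,"y": 0,"z": 0,"twist": 0},{"x": -0.002,"y": 0,"z": 0,"twist": 0},{"x": -0.002,"y": 0,"z": 0,"twist": 0},{"x": -0.002,"y": 0,"z": 0,"twist": 0},{"x": -0.002,"y": 0,"z": 0,"twist": 0},{"x": -0.002,"y": 0,"z": 0,"twist": 0},{"x": -0.002,"y": 0,"z": 0,"twist": 0}]'

```text
time_s: 27.95
ee_pos: [0.5244, 0.0481, 0.1918]
tcp_rot: [0.806, 0.592, 0.008, -0.003]
force: [1.0, 4.1, -2.0]
grip_width: 0.0003
```

```bash
python3 -c "
from h import *
look2('26')"
```

```text
t 28.05 s -60.2 xs -3.4 z 0.1918 tilt est 0.444 Fu 4.14 F [ 1.1  4.  -1.5] psi 72.6
```

View pics/L26.png

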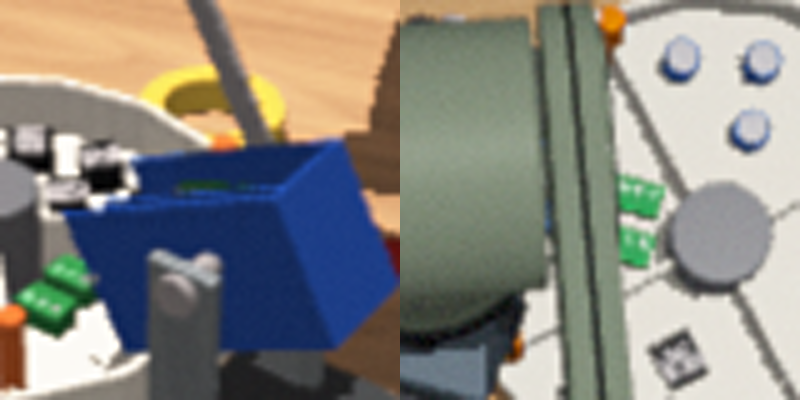

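Call:
send_rows --increments '[{"x": -0.001,"y": 0,"z": 0,"twist": 0},{"x": -0.002,"y": 0,"z": 0,"twist": 0},{"x": -0.002,"y": 0,"z": 0,"twist": 0},{"x": -0.002,"y": 0,"z": 0,"twist": 0},{"x": -0.002,"y": 0,"z": 0,"twist": 0},{"x": -0.002,"y": 0,"z": 0,"twist": 0},{"x": -0.002,"y": 0,"z": 0,"twist": 0}]'

```text
time_s: 28.92
ee_pos: [0.5238, 0.0462, 0.1918]
tcp_rot: [0.806, 0.592, 0.008, -0.003]
force: [2.1, 4.4, -1.6]
grip_width: 0.0006
```

```bash
python3 -c "
from h import *
look2('27')"
```

```text
t 29.02 s -62.2 xs -3.4 z 0.1918 tilt est 0.46 Fu 4.8 F [ 1.5  4.6 -2. ] psi 72.6
```

View pics/L27.png

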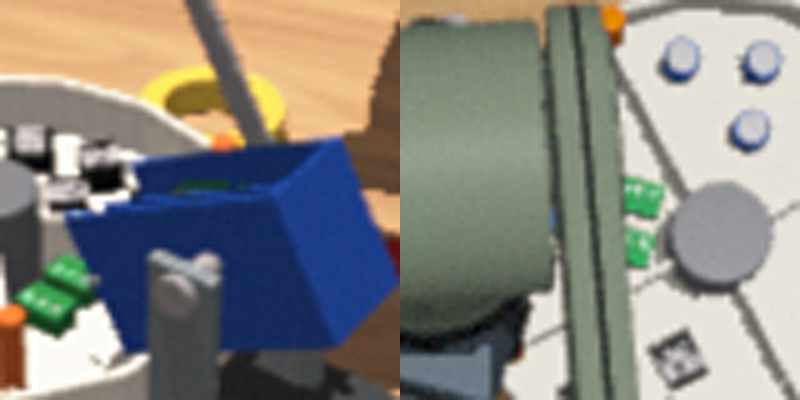

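Call:
send_rows --increments '[{"x": -0.001,"y": 0,"z": 0,"twist": 0},{"x": -0.002,"y": 0,"z": 0,"twist": 0},{"x": -0.002,"y": 0,"z": 0,"twist": 0},{"x": -0.002,"y": 0,"z": 0,"twist": 0},{"x": -0.002,"y": 0,"z": 0,"twist": 0},{"x": -0.002,"y": 0,"z": 0,"twist": 0},{"x": -0.002,"y": 0,"z": 0,"twist": 0}]'

```text
time_s: 29.9
ee_pos: [0.5232, 0.0443, 0.1918]
tcp_rot: [0.806, 0.592, 0.008, -0.003]
force: [1.3, 3.2, -2.2]
grip_width: 0.0007
```

```bash
python3 -c "
from h import *
look2('28')"
```

```text
t 30.0 s -64.2 xs -3.4 z 0.1918 tilt est 0.477 Fu 2.58 F [ 0.5  2.5 -1.2] psi 72.6
```

View pics/L28.png

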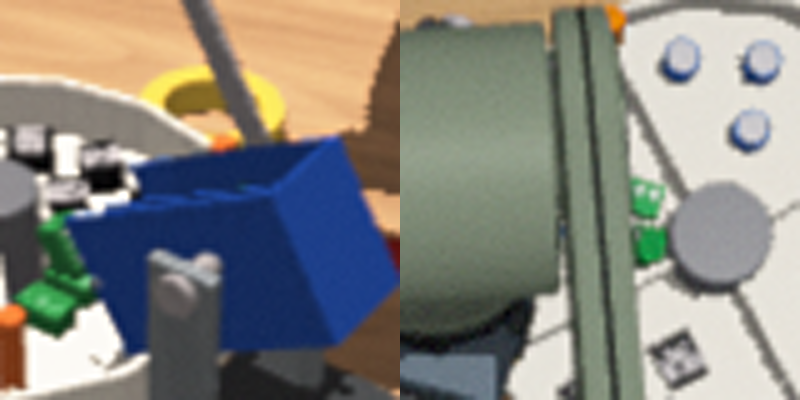

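Call:
send_rows --increments '[{"x": 0.001,"y": 0,"z": 0,"twist": 0},{"x": 0.002,"y": 0,"z": 0,"twist": 0},{"x": 0.003,"y": 0,"z": 0,"twist": 0}]'

```text
time_s: 30.38
ee_pos: [0.5244, 0.047, 0.1923]
tcp_rot: [0.806, 0.592, 0.008, -0.003]
force: [0.8, 1.8, 1.5]
grip_width: 0.0006
```

```bash
python3 -c "
from h import *
look2('29')"
```

```text
t 30.48 s -61.2 xs -3.0 z 0.1922 tilt est 0.452 Fu 2.31 F [0.9 2.1 1.7] psi 72.6
```

View pics/L29.png

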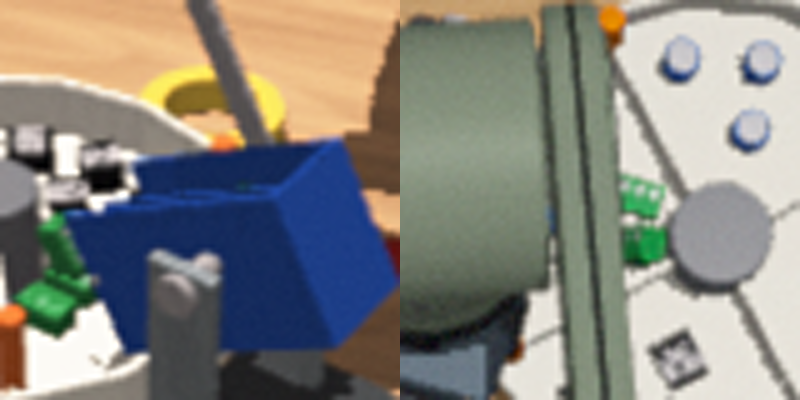

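Call:
send_rows --increments '[{"x": 0.003,"y": 0,"z": 0,"twist": 0},{"x": 0.008,"y": 0,"z": 0,"twist": 0},{"x": 0.013,"y": 0,"z": 0,"twist": 0},{"x": 0.018,"y": 0,"z": 0,"twist": 0},{"x": 0.023,"y": 0,"z": 0,"twist": 0},{"x": 0.028,"y": 0,"z": 0,"twist": 0},{"x": 0.033,"y": 0,"z": 0,"twist": 0},{"x": 0.038,"y": 0,"z": 0,"twist": 0},{"x": 0.043,"y": 0,"z": 0,"twist": 0},{"x": 0.047,"y": 0,"z": 0,"twist": 0}]'

```text
time_s: 31.72
ee_pos: [0.5386, 0.0922, 0.1929]
tcp_rot: [0.806, 0.592, 0.008, -0.003]
force: [0.3, 1.5, 0.4]
grip_width: 0.0006
```

Call:
send_rows --increments '[{"x": 0.003,"y": 0,"z": 0,"twist": 0},{"x": 0.006,"y": 0,"z": 0,"twist": 0},{"x": 0.009,"y": 0,"z": 0,"twist": 0},{"x": 0.012,"y": 0,"z": 0,"twist": 0},{"x": 0.015,"y": 0,"z": 0,"twist": 0},{"x": 0.02,"y": 0,"z": 0,"twist": 0},{"x": 0.027,"y": 0,"z": 0,"twist": 0},{"x": 0.035,"y": 0,"z": 0,"twist": 0}]'

```text
time_s: 32.72
ee_pos: [0.549, 0.1259, 0.1933]
tcp_rot: [0.806, 0.592, 0.008, -0.003]
force: [0.3, 0.8, -0.2]
grip_width: 0.0007
```

```bash
python3 -c "
from h import *
look2('30')
P=[]
def seg(a,b,n,z0,z1,p0,p1):
    a=np.array(a);b=np.array(b)
    for i in range(1,n+1): P.append((*(a+(b-a)*i/n),z0+(z1-z0)*i/n,p0+(p1-p0)*i/n))
seg((.546,.12),(.45,.17),4,.192,.20,72.6,80)
seg((.45,.17),(.36,.17),2,.20,.22,80,90)
rows(P)
"
```

```text
t 32.83 s 21.9 xs -2.9 z 0.1933 tilt est -0.157 Fu -0.28 F [-0.2 -0.2 -0.6] psi 72.6
t 32.83 pos [0.5492 0.1264 0.1933] psi 72.6 F [-0.23 -0.22 -0.63] w 0.0004 q6 0.497
{"x":-0.002,"y":-0.028,"z":-0.001,"twist":-1.8},
{"x":0.003,"y":-0.054,"z":-0.003,"twist":-3.7},
{"x":0.007,"y":-0.081,"z":-0.005,"twist":-5.5},
{"x":0.012,"y":-0.108,"z":-0.007,"twist":-7.4},
{"x":-0.001,"y":-0.151,"z":-0.017,"twist":-12.4},
{"x":-0.014,"y":-0.194,"z":-0.028,"twist":-17.4}
```

View pics/L30.png

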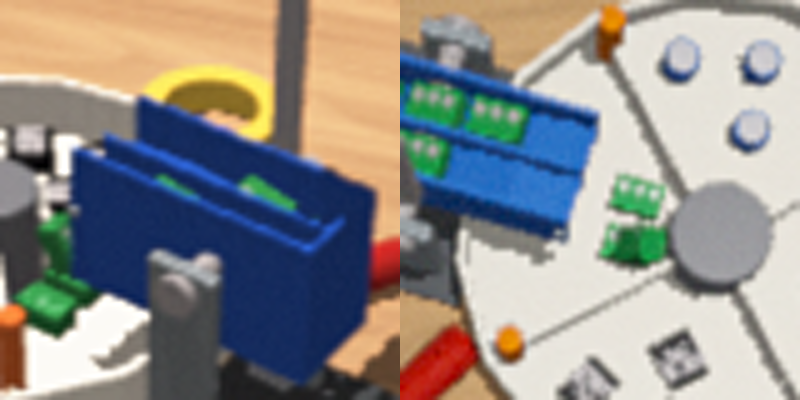

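Three blocks are out: two flat, and the third leans against the hub at about (640,243). The bin is level again. I'll back the arm off and check the heights and the remaining five.

Call:
send_rows --increments '[{"x": -0.002,"y": -0.028,"z": -0.001,"twist": -2},{"x": 0.003,"y": -0.054,"z": -0.003,"twist": -4},{"x": 0.007,"y": -0.081,"z": -0.005,"twist": -6},{"x": 0.012,"y": -0.108,"z": -0.007,"twist": -8},{"x": -0.001,"y": -0.151,"z": -0.017,"twist": -12},{"x": -0.014,"y": -0.194,"z": -0.028,"twist": -17},{"x": -0.014,"y": -0.194,"z": -0.028,"twist": -17}]'

```text
time_s: 33.7
ee_pos: [0.3577, 0.1704, 0.2212]
tcp_rot: [0.709, 0.706, 0.009, -0.001]
force: [1.0, 0.4, 0.8]
grip_width: 0.0003
```

Run:
```python
from h import *
tilt()
p,d=optics.grab_frame('top'); crop(p,190,140,350,260,5,'pics/t31.png'); np.save('pics/t31.npy',d)
c=optics.camera_params('top')
# green pixels in bay
hsv=cv2.cvtColor(p,cv2.COLOR_RGB2HSV); m=cv2.inRange(hsv,(45,100,40),(85,255,255))
for v in range(188,210):
    print(v,[(u,round(float(pt(c,u,v,d[v,u])[2]),3)) for u in range(244,262,2) if m[v,u]])
p,d=optics.grab_frame('scene'); crop(p,170,140,370,290,4,'pics/s31.png')
```

```text
t 33.7 s 7.0 xs -198.9 z 0.2212 tilt est -0.05 Fu 0.68 F [1.  0.4 0.8] psi 89.7
188 []
189 []
190 []
191 []
192 []
193 []
194 []
195 []
196 []
197 []
198 []
199 []
200 []
201 []
202 []
203 []
204 []
205 []
206 []
207 []
208 []
209 []
```

View pics/t31.png

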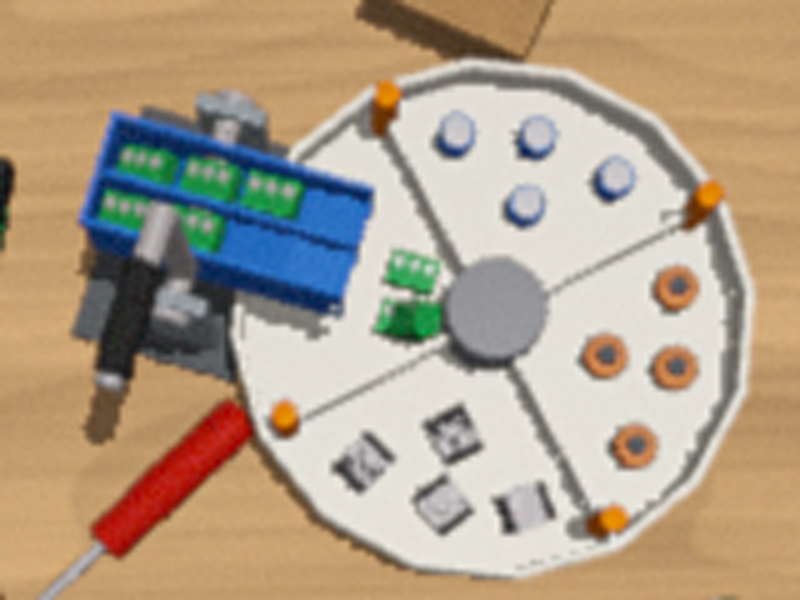

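View pics/s31.png

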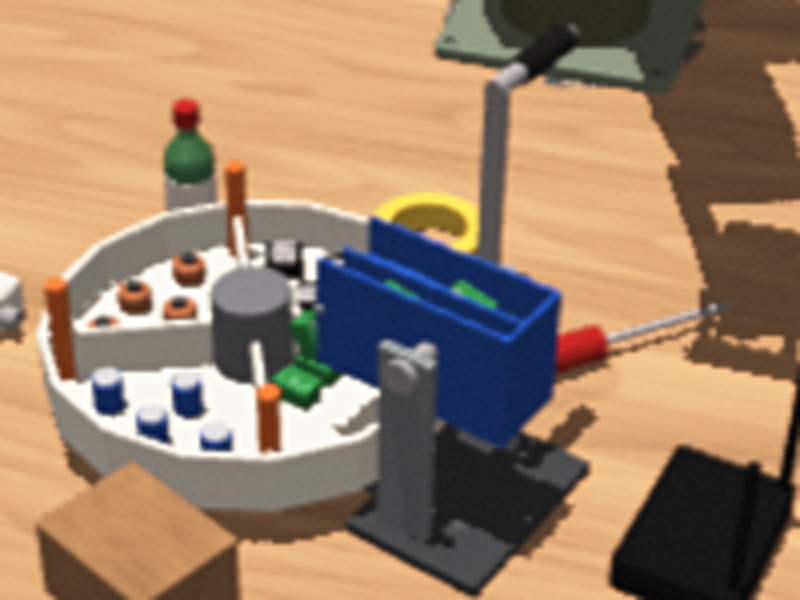

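Run:
```python
from h import *
d=np.load('pics/t31.npy'); c=optics.camera_params('top')
a=np.radians(26); ex=np.array([np.cos(a),np.sin(a)]); ey=np.array([-np.sin(a),np.cos(a)])
for v in range(190,209):
    r=[]
    for u in range(264,281,1):
        q=pt(c,u,v,d[v,u]); r.append('%3d'%(q[2]*1000))
    print(v,' '.join(r))
for n,(u,v,z) in {'b1':(272.6,194.2,.044),'lean top':(274,204,.065),'lean lo':(270,204,.05),'a1':(267.5,203.5,.044)}.items():
    q=atz(c,u,v,z)[:2]-hub; print(n,'hubframe',(q@ex).round(4),(q@ey).round(4))
q=.088*(ex+ey)/np.sqrt(2)-.088*U; print('bay err mm',np.linalg.norm(q)*1000)
```

```text
190  27  28  34  36  42  42  44  44  46  29  29  31  29  33  28  29  49
191  28  32  31  31  49  42  44  45  45  45  46  49  31  31  30  30  42
192  28  31  28  27  47  46  42  44  43  45  44  43  42  41  31  30  28
193  31  33  30  42  45  49  45  46  42  45  44  41  46  44  31  31  32
194  26  29  30  46  45  44  44  49  41  45  42  46  39  46  32  32  25
195  30  29  33  44  46  46  45  45  40  46  46  45  44  29  27  31  28
196  31  31  30  41  41  43  46  45  45  43  42  41  42  30  32  30  87
197  32  30  31  31  32  31  33  45  46  43  46  45  43  31  35  30  87
198  30  29  28  24  32  32  32  31  30  35  45  47  45  31  32  83  90
199  36  27  31  45  30  27  29  31  32  29  34  31  29  31  32  85  86
200  32  29  48  44  47  56  63  65  66  74  76  75  69  69  32  87  88
201  34  30  45  42  44  56  61  66  71  74  75  69  68  71  55  86  85
202  34  33  49  43  52  57  62  68  73  73  74 1183  71  68  66  86  87
203  31  44  43  47  51  58  63  68  72  74  74 1183  68  68  60  87  84
204  32  44  46  45  54  58  59  70  71  75  72  72  69  71  56  84  87
205  30  44  43  43  53  56  64  66  68  73  73  71  69  67  49  83  84
206  34  39  39  39  56  59  64  67  71  76  76  75  71  68  45  67  85
207  30  28  27  30  28  42  49  54  55  58  64  63  66  70  63  65  74
208  30  32  30  32  28  33  30  31  37  39  44  66  64  65  66  57  65
b1 hubframe 0.0408 0.0229
lean top hubframe 0.0143 0.0335
lean lo hubframe 0.0205 0.0411
a1 hubframe 0.0253 0.0457
bay err mm 2.6488392602129873
```

Run:
```python
from rig import ticket
print(ticket.sign_off())
```

```text
the job is handed in; nothing more can be done
None
```

I turned the carousel until the empty bay was under the bin's mouth and tipped the bin in small steps. The first blocks let go at about 0.32, 0.37 and 0.47 rad. I then eased it back and handed the job in at about 34 s.

**Last checks (from the pictures):**
- **Blocks:** three are in the empty bay and five are still in the bin.
- **Bin:** it is back level and nothing touches it; the arm is clear.
- **Bay position:** its middle is about 3 mm from the drop point.
- **Third block:** it leans against the hub on top of another block instead of lying flat. Its top is at about 75 mm, so it sticks up above the rim (64 mm). Its centre is at about 61 to 63 mm, under the 66 mm limit with only a few millimetres to spare.

**What went wrong on the way:**
- **Fingertips:** they sit about 30 mm higher than the reported tool position, so my first push passed over the peg. I corrected for this afterwards.
- **Screwdriver:** the turning rim dragged it about 22 mm, under the 30 mm limit. I nudged it back to within a few millimetres of where it started, and it did not move again during the rest of the turn. I saw no movement of the other bystanders.

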